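Seat a microscope stage top on its kinematic focus stand

TASK

Lift the black stage top by its grip bar off the grey mat and set it gently on the white focus stand, blue-dotted foot in the cone, yellow in the groove and white on the flat; nobody noted where the stand's focus and travel were left, so feel for the seats. Then bed it with a steady push of about 10 N straight down on the middle for about a second, and leave it seated level and free. Keep it roughly level on the way, never drop it or load the stand with more than about 20 N, and leave the other things alone.

Things in the scene. Friction and masses are not known exactly. Their poses are not given: they have to be found in the camera images.
- stage_top: black stage top, loose, 0.3-0.55 kg: plate 140 (x) x 124 (y) x 8 mm on three 16 mm steel ball feet, glass slide clipped on its -y half. Origin under the plate's centre at the level of the feet's undersides, z up; plate from z = 10 to 18 mm. Ball centres (8 mm up): (55, 0) blue dot above, (-27.5, 50) yellow, (-27.5, -50) white, in mm. Starts standing on the mat
- grip_top (a point): middle of the top face of the stage top's aluminium grip bar, at (-2, 0, 58) mm in its frame. The bar is 50 mm long in the stage top's x, 18 mm wide in y, and rises 40 mm from the plate (z = 18 to 58 mm). A push down here loads all three feet
- blue_foot (a point): top face of the plate above the blue-dotted foot, at (55, 0, 18) mm in the stage top's frame; this foot belongs in the cone
- yellow_foot (a point): top face of the plate above the yellow-dotted foot, at (-27.5, 50, 18) mm in the stage top's frame; this foot belongs in the groove. The white-dotted one belongs on the flat
- stand: white focus stand, fixed: base 170 (x) x 150 (y) x 42 mm, origin at its underside's centre, z up; above it a level carrier with three seats. Seated, the stage top's axes agree with the stand's. Where focus and travel were left is NOT measured: seated, its origin lies 74 to 94 mm above the table and up to 3.5 mm off the stand's origin in the stand's x and in its y. Find it by feel
- cone (a point): nominal axis of the cone seat (22 mm mouth, walls at 55 degrees, blue disc round it): (55, 0, 42) mm in the stand's frame, at the height of the base's top. The real one is shifted by up to 3.5 mm in x and y with the whole carrier, and higher. Carrier and seats are cushioned: they give straight down about 1 mm for each 6 N, at most 8 mm, and are stiff sideways
- groove (a point): nominal middle of the V-groove seat (34 mm long, 22 mm wide, walls at 55 degrees, running towards the cone, yellow disc under it): (-27.5, 50, 42) mm in the stand's frame; shifted and higher as the cone is. A foot off the middle of cone or groove is pushed sideways towards it by the wall
- flat (a point): nominal middle of the flat round seat (28 mm across): (-27.5, -50, 42) mm in the stand's frame; shifted and higher as the cone is. With the feet seated, the cone and groove rims stand about 10 mm above the feet's undersides
- mat: grey rubber mat, fixed, 190 (x) x 170 (y) x 4 mm, origin at the centre of its underside; the stage top starts on it
- slide_box: white slide box, 95 x 70 x 32 mm; origin at the centre of its underside (bystander, leave alone)
- dish: shallow glass dish with lid, 92 mm across, 15 mm high; origin at the centre of its underside (bystander, leave alone)
- stain_bottle: blue bottle, 60 mm across, 110 mm high; origin at the centre of its underside (bystander, leave alone)
- stick_jar: clear jar of wooden sticks, 76 mm across, about 135 mm high; origin at the centre of its underside (bystander, leave alone)
- driver: screwdriver lying down, 160 mm long, along its own x; origin at the centre of its underside near the middle (bystander, leave alone)
- spacer: brass ring, 52 mm across, 12 mm high; origin at the centre of its underside (bystander, leave alone)
- wipe_box: yellow box, 120 x 100 x 60 mm; origin at the centre of its underside (bystander, leave alone)
Not all that is in view belongs to the job. Several things look just like the stand: the one meant starts farthest to the robot's left. Of the things like the stage_top, leave any that is turquoise; of the rest the larger one is meant.

How it is judged:
On the way, in this order (a step that is already met when the one before it is completed fails the run):
1. the stage top is lifted clear of the mat and table (height (world z) of stage_top above 0.03 m and contact force between stage_top and mat below 0.1 N and contact force between stage_top and stand below 0.1 N), for 0.1 s.
2. the stage top sits in its seats and is pressed down firmly on the stand (horizontal distance between stage_top and stand below 0.007 m and angle between the x axis of stage_top and the x axis of stand, either way round below 0.03 rad and x of blue_foot in the frame of stand above 0.04 m and angle between stage_top's own z axis and vertical below 0.014 rad and contact force between stage_top and stand above 10.5 N), for 0.4 s.
At the end, for the whole second after the job is handed in: the stage top rests free and still on the stand: origin within 7 mm of the stand's horizontally (the carrier may stand off centre), yaw within 0.03 rad with the blue foot in the cone, tilt under 0.014 rad (horizontal distance between stage_top and stand below 0.007 m and angle between the x axis of stage_top and the x axis of stand, either way round below 0.03 rad and x of blue_foot in the frame of stand above 0.04 m and angle between stage_top's own z axis and vertical below 0.014 rad and contact force between stage_top and stand above 2 N and linear speed of stage_top below 0.01 m/s and contact force between stage_top and the arm below 0.1 N and contact force between stage_top and the fingers below 0.1 N); the robot touches nothing.
It fails at once if the load on the stand, from landing or pressing, exceeds 25 N (contact force between stage_top and stand above 25 N).
It fails at once if the stage top is dropped or put down fast on the stand (over 0.12 m/s at contact) (linear speed of stage_top above 0.12 m/s and contact force between stage_top and stand above 0.5 N).
It fails at once if the stage top tips by more than 0.35 rad (angle between stage_top's own z axis and vertical above 0.35 rad).
It fails at once if a bystander is moved by more than 15 mm (distance of any of slide_box, dish, stain_bottle, stick_jar, driver, spacer, wipe_box from where it was at the start of the episode above 0.015 m).
It also fails if it takes over 72 s, if anything falls off the work surface, if the arm or the gripper's body presses on something with over 40 N, if the wrist force passes 120 N, or if a joint passes its speed limit or range.

ROBOT

A 7-joint arm with a two-finger parallel gripper is mounted at the origin on the work surface. World frame = base frame: x ahead of the robot, y to its left, z up, the work surface at z = 0. Lengths are in m, angles in rad, forces in N, time in s.
With the tool pointing down it reaches from about 0.4 to 0.85 m from the base axis. Payload 10.4 kg.
Tool frame: the origin (TCP) lies at the very end of the fingers, on their centre line; the grasp point (between the pads) lies 19 mm behind it (manip.grip_depth is the distance from the TCP to the grasp point, in m); z points along the fingers, x is the direction in which the jaws open and shut, and the axes are right-handed (so a half turn about z gives the same grasp; the last joint's range is limited). The gripper opens to 85 mm and grips with 20 to 120 N. Pads are 22 mm wide; open, the fingers measure 114 mm over their backs; the gripper's body (76 mm by 85 mm) begins 54 mm behind the grasp point. The pads swing forward as they close: fully open they stand 13 mm farther back than shut.
Start: joints at [-1.256, 0.332, -0.065, 1.46, 0.022, 1.35, -0.088], TCP at [0.207, 0.59, 0.231] pointing down, gripper open.
Joint ranges: [-2.6, 2.6], [-0.5, 2.12], [-1.47, 1.34], [0.16, 2.42], [-1.27, 4.41], [0.06, 2.06], [-2.6, 2.6]. Speed limits (rad/s): [2.22, 2.22, 2.79, 2.79, 3.14, 3.14, 3.14].

INTERFACE

Orientations are given as a unit quaternion [x, y, z, w].
In Python, from workcell import manip, cams gives the robot as it stands. The module is installed in compiled form; this text tells all that it offers.
- The arm moves only by the tool move_arm, never from a script. Its arguments are lists of equal length, an entry for each row: "claw": the opening, from 0 (shut) to 1 (fully open); "dp": the shift along the tool's x, y, z as a fraction of full scale, a list of three; "turn": the turn, a rotation vector about the tool's x, y, z as a fraction of full scale, a list of three. A call has 1 to 8 rows; each row shifts and turns the commanded pose from where the row before left it, along the tool's axes as they then stand; what a row does not reach is not made up. Full scale, the value 1, is 200 mm for a shift and 45 degrees for a turn. A row lasts 1/12 s, in which the tool goes at most 41.7 mm and 7.16 degrees, less where a joint would pass 70% of its speed; a pose out of reach is approached as far as the arm can. A call with a number of a shift or a turn outside -1 to 1 is refused whole. A call with a gripper value outside its range is refused whole. The fingers move at their own pace and stop on an object; "grip_force" is the grip in N (left out, the last holds). Time passes only in rows, so rows that do not move let the fingers close. It gives the time, the measured TCP pose, the force and the opening at its end, in the units of the state.
- manip.get_obs(): the state, without advancing time (a new reading comes with each control period).
- cams.camera(name): name is "side" or "top"; returns the picture (400x640x3 uint8, red, green, blue); there is no depth.
- cams.camera_info(name): a dict with "fx", "fy", "cx", "cy" (pixels), "pose" (4x4, takes a point from camera to world coordinates). Camera axes: x right, y down, z forward; pixel columns grow to the right and rows downward; lengths in m; the calibration is good to about 2 mm. A picture is of the moment at which its call begins. camera_info takes no time and is no camera call.
- manip.hand_in(): hands the job in, once; it reports no verdict.
The state is a dict: "clock": time; "joint_pos": joint angles; "joint_velocities": joint speeds; "tau": joint torques, N m; "position": TCP position; "ee_rot": TCP orientation; "ft_force": force on the tool from outside, world axes, zero at the start; "torque": the same for the moment, N m; "grip_width": opening from 0.0 (shut) to 1.0 (fully open).
Only numpy, scipy, OpenCV 4.12 (cv2) and the standard library are available. Lean on these libraries where they do the work, as an engineer would, in place of code of your own. Each camera call takes 0.05 s, during which the arm holds its last target.

## Working session

There is one attempt and no reset: what is moved stays moved. The work goes in short steps, Python scripts to look and compute and a tool call to move; the robot and the scene stay as the last step left them, time stands still between calls to the robot, and variables do not carry over. Pictures are saved under pics/ and viewed, and the job is handed in when it is done.

Besides the shell and the picture viewer there is one more tool, called after "Emit:" in YAML: its name, and indented under it one key for each argument. move_arm: Moves the arm, as the interface text tells. Shift numbers are shares of 200 mm and turn numbers shares of 45 degrees, none past 1 either way. Its arguments: {"type":"object","properties":{"claw":{"type":"array","items":{"type":"number"}},"dp":{"type":"array","items":{"type":"array","items":{"type":"number"}}},"turn":{"type":"array","items":{"type":"array","items":{"type":"number"}}},"grip_force":{"type":"number"}},"required":["claw","dp","turn"]}

```bash
mkdir -p pics; python3 - <<'E'
from workcell import manip,cams
import cv2,numpy as np
for n in("top","side"):
    im=cams.camera(n);cv2.imwrite(f"pics/{n}0.png",im[:,:,::-1])
    i=cams.camera_info(n);print(n,i)
o=manip.get_obs();print(o, manip.grip_depth)
E
```

```text
top {'fx': 379.48136884379625, 'fy': 379.48136884379625, 'cx': 327.661991218322, 'cy': 205.22427379757025, 'pose': array([[ 1.84773763e-04, -9.89087025e-01,  1.47332353e-01,
         3.89421213e-01],
       [-9.99990908e-01, -8.10438800e-04, -4.18660536e-03,
        -6.03834548e-02],
       [ 4.26032090e-03, -1.47330240e-01, -9.89078182e-01,
         1.23041821e+00],
       [ 0.00000000e+00,  0.00000000e+00,  0.00000000e+00,
         1.00000000e+00]])}
side {'fx': 405.81847598958495, 'fy': 405.81847598958495, 'cx': 317.4831254909592, 'cy': 202.38106989021543, 'pose': array([[ 0.78776304, -0.30420854,  0.53561792, -0.22830764],
       [-0.61592759, -0.37784666,  0.69127787, -1.09858112],
       [-0.00791119, -0.87446502, -0.48502407,  0.80745111],
       [ 0.        ,  0.        ,  0.        ,  1.        ]])}
{'clock': 0.1, 'joint_pos': array([-1.25564499,  0.33280593, -0.06469403,  1.46084311,  0.02160609,
        1.34989755, -0.08848654]), 'joint_velocities': array([ 0.00120749, -0.00227061, -0.00121351, -0.00199829,  0.00056121,
       -0.00224474,  0.00052009]), 'tau': array([ 7.78945268e-04, -6.26740122e+01,  4.88294754e-02, -3.92431891e+01,
        1.62354513e-02,  6.83295628e-03, -1.17769414e-05]), 'position': array([0.20700279, 0.5893759 , 0.23060398]), 'ee_rot': array([ 8.15885808e-01,  5.78212722e-01, -4.94103591e-04,  3.89515235e-04]), 'ft_force': array([-0.8022635 ,  0.35957224, -0.44100306]), 'torque': array([ 0.06171047, -0.00456079, -0.02620011]), 'grip_width': 1.0017757581965805} 0.0187
```

View pics/top0.png

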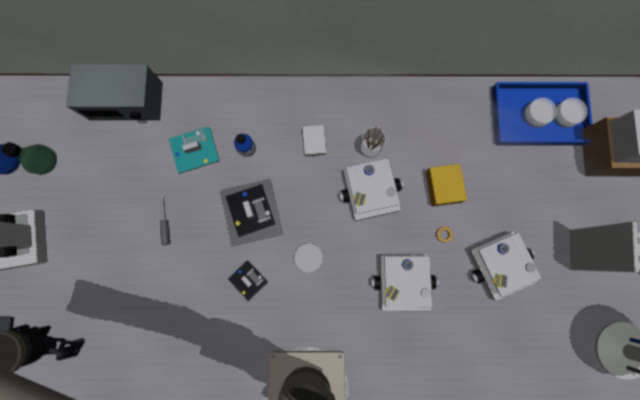

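View pics/side0.png

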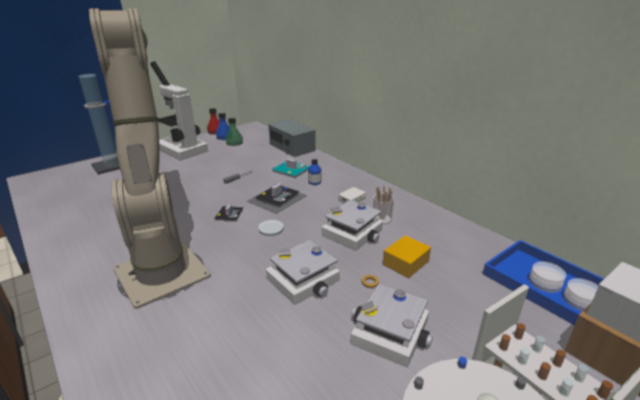

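```bash
python3 - <<'E'
import cv2
im=cv2.imread("pics/top0.png")
a=cv2.resize(im[170:250,210:290],None,fx=7,fy=7,interpolation=cv2.INTER_CUBIC)
cv2.imwrite("pics/a.png",a)
b=cv2.resize(im[145:230,330:415],None,fx=7,fy=7,interpolation=cv2.INTER_CUBIC)
cv2.imwrite("pics/b.png",b)
im=cv2.imread("pics/side0.png")
cv2.imwrite("pics/c.png",cv2.resize(im[165:255,240:400],None,fx=5,fy=5,interpolation=cv2.INTER_CUBIC))
E
```

```text
(no output)
```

View pics/a.png

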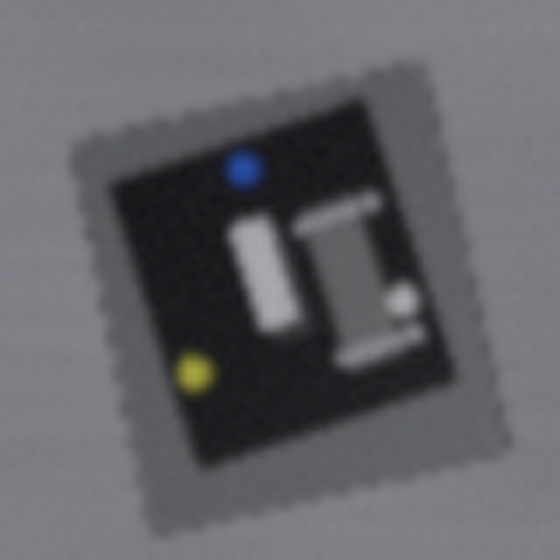

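View pics/b.png

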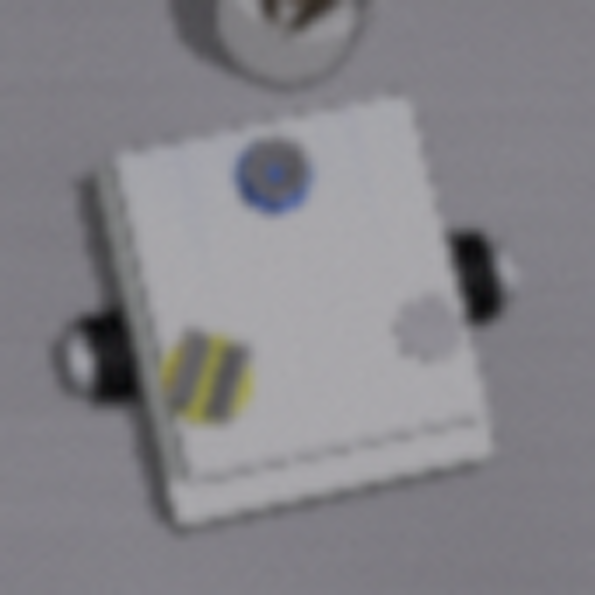

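View pics/c.png

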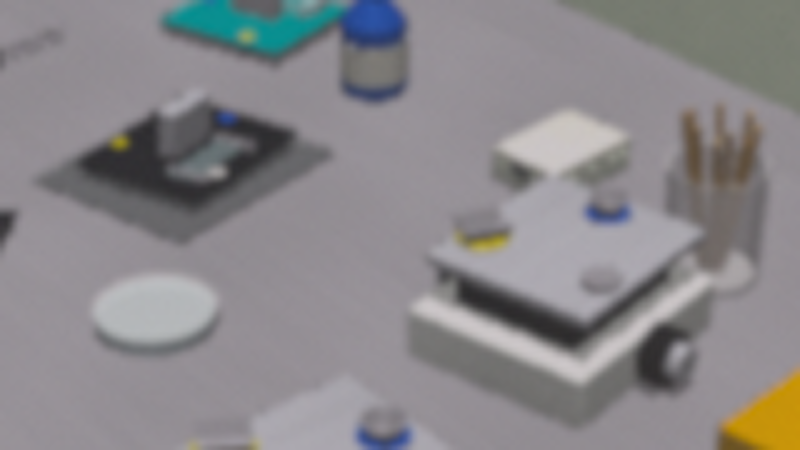

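```bash
cat > h.py <<'E'
import numpy as np
from workcell import manip,cams
from scipy.optimize import least_squares
from scipy.spatial.transform import Rotation as R
I={n:cams.camera_info(n) for n in("top","side")}
def proj(n,P):
    i=I[n];P=np.atleast_2d(P);T=np.linalg.inv(i["pose"])
    c=P@T[:3,:3].T+T[:3,3]
    return np.c_[i["fx"]*c[:,0]/c[:,2]+i["cx"],i["fy"]*c[:,1]/c[:,2]+i["cy"]]
def place(p,L):
    x,y,z,a=p;c,s=np.cos(a),np.sin(a);L=np.array(L,float)
    return np.c_[x+c*L[:,0]-s*L[:,1],y+s*L[:,0]+c*L[:,1],z+L[:,2]]
def uncrop(uv,off,f): return (np.array(uv,float)+.5)/f-.5+np.array(off)
def fit(obs,p0,zfix=None):
    def r(p):
        q=np.array(p) if zfix is None else np.array([p[0],p[1],zfix,p[2]])
        return np.concatenate([(proj(n,place(q,L))-uv).ravel() for n,L,uv in obs])
    s=least_squares(r,p0);return s
E
python3 - <<'E'
from h import *
B=[.055,0,.018];Y=[-.0275,.05,.018];W=[-.0275,-.05,.018]
cor=[[.07,.062,.018],[.07,-.062,.018],[-.07,-.062,.018],[-.07,.062,.018]]
gt=[[.023,.009,.058],[.023,-.009,.058],[-.027,-.009,.058],[-.027,.009,.058]]
top=("top",cor+[B,Y,W],uncrop([(113,183),(365,100),(455,380),(205,467),(243,168),(194,372),(402,300)],(210,170),7))
sd=("side",[B,Y,W],uncrop([(227,118),(120,142),(215,172)],(240,165),5))
np.set_printoptions(precision=4,suppress=True)
for o in([top],[sd],[top,sd]):
    s=fit(o,[.4,.15,.2],.004);print("stage",s.x,s.fun.reshape(-1,2).round(2).tolist())
s=fit([top,sd],[.4,.15,0,.2]);print("free z",s.x)
q=fit([top],[.4,.15,.2],.004).x
print("grip px in crop",((proj("top",place([q[0],q[1],.004,q[2]],gt))-[210,170])*7).round())
C=[.055,0,.010];G=[-.0275,.05,.010];F=[-.0275,-.05,0]
t2=("top",[C,G,F],uncrop([(273,170),(208,378),(428,328)],(330,145),7))
s2=("side",[C,G,F],uncrop([(608,200),(482,228),(602,279)],(240,165),5))
for o in([t2],[s2],[t2,s2]):
    s=fit(o,[.45,-.17,.084,.2]);print("carrier",s.x,s.fun.reshape(-1,2).round(2).tolist())
E
```

```text
stage [0.5549 0.1841 0.3364] [[-0.68, -0.09], [-0.06, -0.63], [0.49, -0.05], [-0.92, 0.34], [0.5, 0.15], [0.29, 0.09], [0.39, 0.15]]
stage [0.5559 0.1878 0.3322] [[0.02, 0.02], [-0.07, -0.06], [0.05, 0.03]]
stage [0.5548 0.1844 0.3361] [[-0.76, -0.08], [-0.14, -0.6], [0.4, -0.02], [-1.02, 0.36], [0.42, 0.17], [0.2, 0.11], [0.3, 0.18], [0.21, 0.37], [0.11, 0.35], [0.33, 0.42]]
free z [0.5545 0.184  0.0056 0.3361]
grip px in crop [[227. 224.]
 [265. 210.]
 [299. 316.]
 [260. 329.]]
carrier [ 0.6168 -0.2029  0.0903  0.2377] [[-0.07, -0.01], [0.04, -0.05], [0.02, 0.06]]
carrier [ 0.6235 -0.1992  0.0788  0.2505] [[-0.4, 0.02], [0.25, -0.58], [0.13, 0.55]]
carrier [ 0.6185 -0.204   0.0828  0.2418] [[-0.06, 0.06], [0.23, -0.14], [-0.03, -0.11], [-0.33, 0.03], [0.09, -0.65], [-0.04, 0.64]]
```

Emit:
move_arm:
  claw: [0.5,0.5,0.5,0.5,0.5,0.5,0.5]
  dp:
    - [0,0,0]
    - [0,0,0]
    - [0,0,0]
    - [0,0,0]
    - [0,0,0]
    - [0,0,0]
    - [0,0,0]
  turn:
    - [0,0,-0.143]
    - [0,0,-0.143]
    - [0,0,-0.143]
    - [0,0,-0.143]
    - [0,0,-0.143]
    - [0,0,-0.143]
    - [0,0,0]
  grip_force: 60

```text
clock: 0.68
position: [0.2071, 0.5895, 0.2309]
ee_rot: [0.577, 0.817, -0.0, 0.0]
ft_force: [0.6, -0.2, -0.4]
grip_width: 0.504
```

```bash
cat >> h.py <<'E'
def state():
    o=manip.get_obs();r=R.from_quat(o["ee_rot"]);return o,np.array(o["position"]),r
def rep(tgt=None,yaw=None):
    """tgt TCP world; yaw = wanted angle (rad) of stage x axis; tool x = yaw+90deg"""
    o,p,r=state();M=r.as_matrix()
    print("t",round(o["clock"],2),"p",p.round(4),"F",o["ft_force"].round(2),"T",o["torque"].round(2),"w",round(o["grip_width"],3))
    print("toolx deg",np.degrees(np.arctan2(M[1,0],M[0,0])).round(2),"tilt z",M[:,2].round(4))
    if tgt is not None: print("dp total",(M.T@(np.array(tgt)-p)/.2).round(4))
    if yaw is not None:
        a=yaw+np.pi/2;x=np.array([np.cos(a),np.sin(a),0]);z=np.array([0,0,-1.])
        W=np.c_[x,np.cross(z,x),z];print("turn total",(R.from_matrix(M.T@W).as_rotvec()/(np.pi/4)).round(4))
E
python3 -c "
from h import *
rep([.553,.184,.16],.336)"
```

```text
t 0.68 p [0.2071 0.5895 0.2309] F [ 0.56 -0.23 -0.4 ] T [0.   0.04 0.02] w 0.504
toolx deg 109.56 tilt z [-3.e-04 -7.e-04 -1.e+00]
dp total [-2.4891  0.9512  0.3551]
turn total [-0.0007  0.0007  0.0068]
```

Emit:
move_arm:
  claw: [0.5,0.5,0.5,0.5,0.5,0.5,0.5,0.5]
  dp:
    - [-0.1556,0.0594,0.0222]
    - [-0.1556,0.0594,0.0222]
    - [-0.1556,0.0594,0.0222]
    - [-0.1556,0.0594,0.0222]
    - [-0.1556,0.0594,0.0222]
    - [-0.1556,0.0594,0.0222]
    - [-0.1556,0.0594,0.0222]
    - [-0.1556,0.0594,0.0222]
  turn:
    - [0,0,0]
    - [0,0,0]
    - [0,0,0]
    - [0,0,0]
    - [0,0,0]
    - [0,0,0]
    - [0,0,0]
    - [0,0,0]

```text
clock: 1.35
position: [0.3797, 0.3845, 0.1955]
ee_rot: [0.581, 0.814, -0.0, -0.0]
ft_force: [0.7, 0.4, 0.6]
grip_width: 0.5
```

Emit:
move_arm:
  claw: [0.5,0.5,0.5,0.5,0.5,0.5,0.5,0.5]
  dp:
    - [-0.1556,0.0594,0.0222]
    - [-0.1556,0.0594,0.0222]
    - [-0.1556,0.0594,0.0222]
    - [-0.1556,0.0594,0.0222]
    - [-0.1556,0.0594,0.0222]
    - [-0.1556,0.0594,0.0222]
    - [-0.1556,0.0594,0.0222]
    - [-0.1556,0.0594,0.0222]
  turn:
    - [0,0,0]
    - [0,0,0]
    - [0,0,0]
    - [0,0,0]
    - [0,0,0]
    - [0,0,0]
    - [0,0,0]
    - [0,0,0]

```text
clock: 2.02
position: [0.5515, 0.1809, 0.16]
ee_rot: [0.581, 0.814, 0.0, -0.0]
ft_force: [-0.2, 1.0, -0.1]
grip_width: 0.498
```

```bash
python3 -c "
from h import *
import cv2
rep([.553,.184,.09],.336)
a=cams.camera('side')[:,:,::-1]
cv2.imwrite('pics/s1.png',cv2.resize(a[100:240,220:400],None,fx=4,fy=4,interpolation=cv2.INTER_CUBIC))
a=cams.camera('top')[:,:,::-1]
cv2.imwrite('pics/t1.png',cv2.resize(a[150:270,190:310],None,fx=5,fy=5,interpolation=cv2.INTER_CUBIC))
"
```

```text
t 2.02 p [0.5515 0.1809 0.16  ] F [-0.18  0.99 -0.06] T [ 0.07  0.01 -0.03] w 0.498
toolx deg 109.01 tilt z [-1.e-04  1.e-04 -1.e+00]
dp total [0.0122 0.0121 0.35  ]
turn total [-0.     -0.0001 -0.0053]
```

View pics/s1.png

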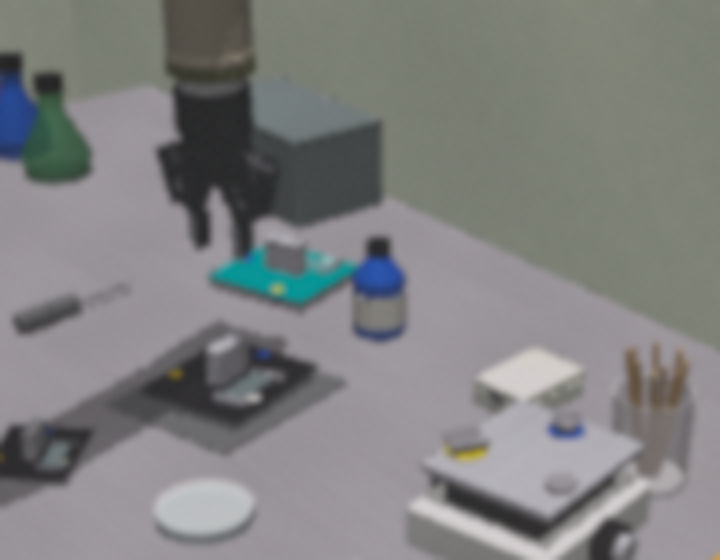

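View pics/t1.png

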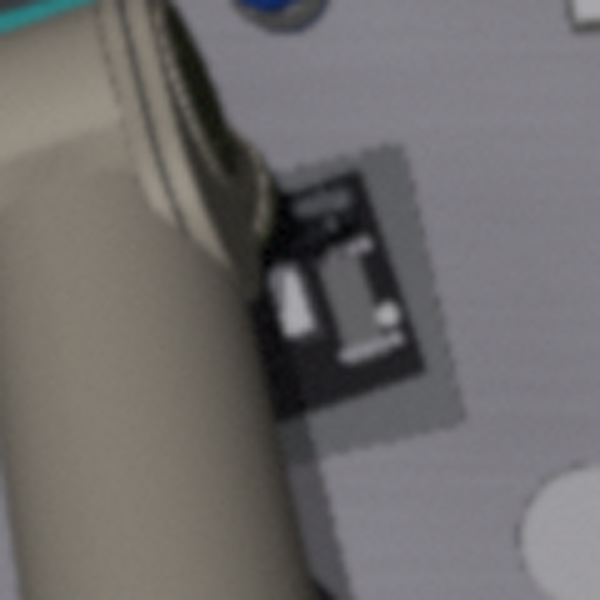

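Emit:
move_arm:
  claw: [0.5,0.5,0.5,0.5,0.5,0.5]
  dp:
    - [0,0,0.08]
    - [0,0,0.1]
    - [0,0,0.1]
    - [0,0,0.07]
    - [0,0,0]
    - [0,0,0]
  turn:
    - [0,0,0]
    - [0,0,0]
    - [0,0,0]
    - [0,0,0]
    - [0,0,0]
    - [0,0,0]

```text
clock: 2.62
position: [0.5502, 0.1824, 0.0899]
ee_rot: [0.58, 0.815, -0.001, -0.0]
ft_force: [0.7, 0.7, -0.6]
grip_width: 0.498
```

```bash
python3 -c "
from h import *
import cv2
rep([.553,.184,.03],.336)
a=cams.camera('side')[:,:,::-1]
cv2.imwrite('pics/s2.png',cv2.resize(a[140:220,240:330],None,fx=7,fy=7,interpolation=cv2.INTER_CUBIC))
"
```

```text
t 2.62 p [0.5502 0.1824 0.0899] F [ 0.66  0.72 -0.65] T [ 0.02 -0.02  0.01] w 0.498
toolx deg 109.14 tilt z [-1.4e-03 -5.0e-04 -1.0e+00]
dp total [0.0029 0.0162 0.2997]
turn total [-0.0019  0.0001 -0.0025]
```

View pics/s2.png

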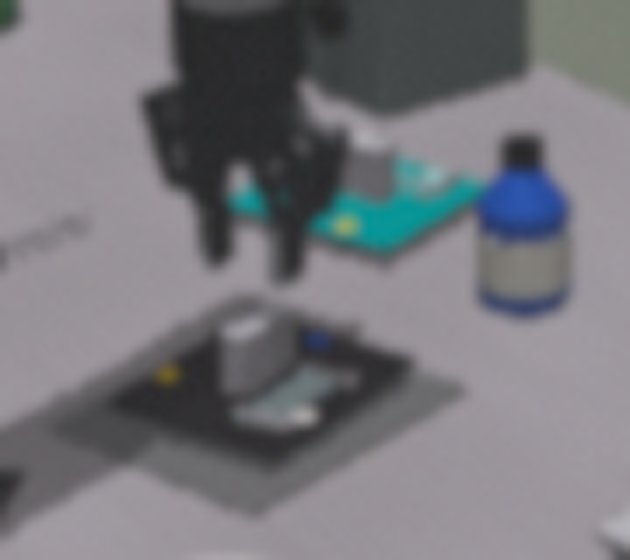

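Emit:
move_arm:
  claw: [0.5,0.5,0.5,0.5,0.5,0.5,0.5]
  dp:
    - [0.002,0.012,0.06]
    - [0,0,0.08]
    - [0,0,0.08]
    - [0,0,0.05]
    - [0,0,0.02]
    - [0,0,0]
    - [0,0,0]
  turn:
    - [0,0,0]
    - [0,0,0]
    - [0,0,0]
    - [0,0,0]
    - [0,0,0]
    - [0,0,0]
    - [0,0,0]

```text
clock: 3.25
position: [0.5534, 0.1837, 0.0329]
ee_rot: [0.579, 0.815, 0.0, 0.0]
ft_force: [0.1, -0.3, 0.8]
grip_width: 0.505
```

```bash
python3 -c "
from h import *
import cv2
rep([.553,.184,.03],.336)
a=cams.camera('side')[:,:,::-1]
cv2.imwrite('pics/s3.png',cv2.resize(a[140:220,240:330],None,fx=7,fy=7,interpolation=cv2.INTER_CUBIC))
"
```

```text
t 3.25 p [0.5534 0.1837 0.0329] F [ 0.05 -0.29  0.77] T [ 0.06 -0.04  0.01] w 0.505
toolx deg 109.24 tilt z [ 8.e-04  4.e-04 -1.e+00]
dp total [ 0.0021 -0.0013  0.0143]
turn total [ 0.0011 -0.0002 -0.0003]
```

View pics/s3.png

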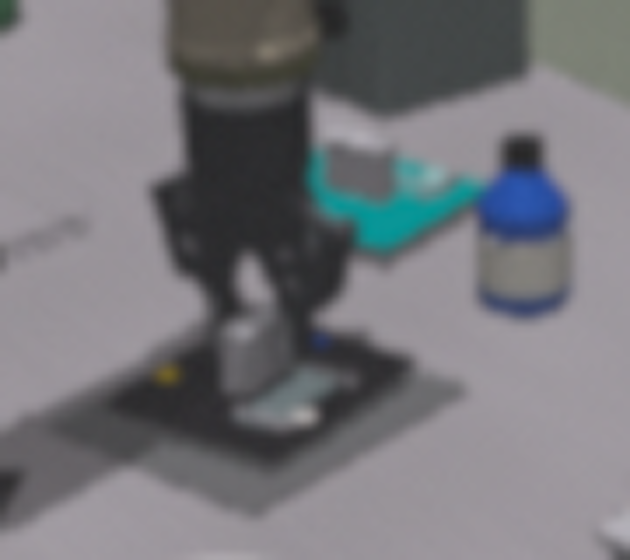

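Emit:
move_arm:
  claw: [0.3,0.2,0.1,0,0,0,0,0]
  dp:
    - [0,0,0]
    - [0,0,0]
    - [0,0,0]
    - [0,0,0]
    - [0,0,0]
    - [0,0,0]
    - [0,0,0]
    - [0,0,0]
  turn:
    - [0,0,0]
    - [0,0,0]
    - [0,0,0]
    - [0,0,0]
    - [0,0,0]
    - [0,0,0]
    - [0,0,0]
    - [0,0,0]
  grip_force: 70

```text
clock: 3.97
position: [0.5537, 0.1836, 0.0332]
ee_rot: [0.579, 0.815, 0.001, 0.0]
ft_force: [-1.0, -1.3, 7.1]
grip_width: 0.196
```

```bash
python3 -c "
from h import *
for i in range(1): rep()
"
```

```text
t 3.97 p [0.5537 0.1836 0.0332] F [-0.95 -1.34  7.06] T [-0.16  0.09 -0.24] w 0.196
toolx deg 109.23 tilt z [ 1.6e-03  8.0e-04 -1.0e+00]
```

Emit:
move_arm:
  claw: [0,0,0,0,0,0,0,0]
  dp:
    - [0,0,-0.02]
    - [0,0,-0.04]
    - [0,0,-0.08]
    - [0,0,-0.12]
    - [0,0,-0.12]
    - [0,0,-0.12]
    - [0,0,-0.1]
    - [0,0,-0.05]
  turn:
    - [0,0,0]
    - [0,0,0]
    - [0,0,0]
    - [0,0,0]
    - [0,0,0]
    - [0,0,0]
    - [0,0,0]
    - [0,0,0]

```text
clock: 4.63
position: [0.5536, 0.1837, 0.1652]
ee_rot: [0.579, 0.815, 0.001, 0.001]
ft_force: [0.8, -0.3, -4.6]
grip_width: 0.2
```

Emit:
move_arm:
  claw: [0,0,0,0]
  dp:
    - [0,0,0]
    - [0,0,0]
    - [0,0,0]
    - [0,0,0]
  turn:
    - [0,0,0]
    - [0,0,0]
    - [0,0,0]
    - [0,0,0]

```text
clock: 4.97
position: [0.552, 0.1832, 0.1605]
ee_rot: [0.579, 0.815, -0.001, -0.001]
ft_force: [0.1, -0.3, -3.7]
grip_width: 0.204
```

```bash
python3 -c "
from h import *
import cv2
rep([.6166,-.204,.19],.240)
a=cams.camera('side')[:,:,::-1]
cv2.imwrite('pics/s4.png',cv2.resize(a[100:200,230:350],None,fx=6,fy=6,interpolation=cv2.INTER_CUBIC))
a=cams.camera('top')[:,:,::-1]
cv2.imwrite('pics/t4.png',cv2.resize(a[150:270,190:310],None,fx=5,fy=5,interpolation=cv2.INTER_CUBIC))
"
```

```text
t 4.97 p [0.552  0.1832 0.1605] F [ 0.09 -0.3  -3.75] T [-0.03 -0.   -0.03] w 0.204
toolx deg 109.26 tilt z [-0.0025 -0.0011 -1.    ]
dp total [-1.9341 -0.3342 -0.1461]
turn total [-0.0035  0.0004  0.1224]
```

View pics/s4.png

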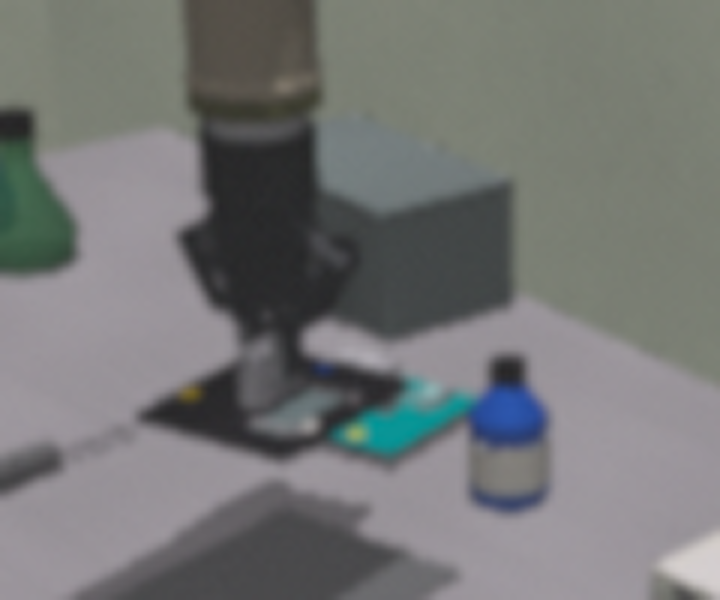

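View pics/t4.png

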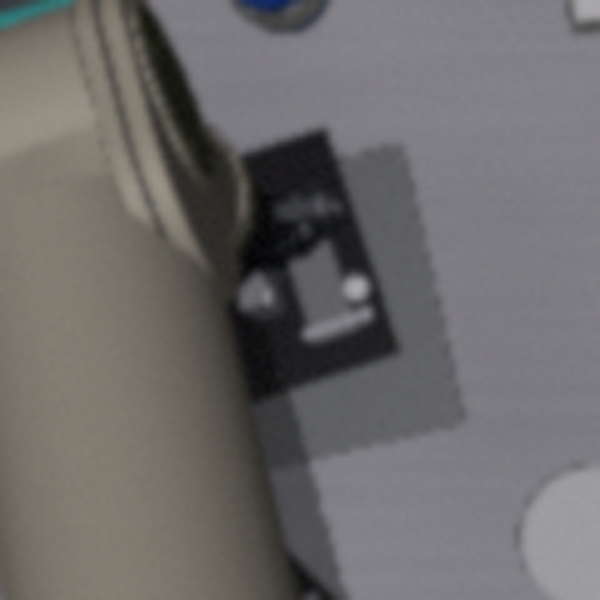

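Emit:
move_arm:
  claw: [0,0,0,0,0,0]
  dp:
    - [0,0,-0.05]
    - [0,0,-0.05]
    - [0,0,-0.05]
    - [0,0,0]
    - [0,0,0]
    - [0,0,0]
  turn:
    - [0,0,0.041]
    - [0,0,0.041]
    - [0,0,0.041]
    - [0,0,0]
    - [0,0,0]
    - [0,0,0]

```text
clock: 5.57
position: [0.5525, 0.1834, 0.1912]
ee_rot: [0.617, 0.787, -0.001, -0.0]
ft_force: [-0.2, 0.1, -3.6]
grip_width: 0.199
```

```bash
python3 -c "
from h import *
rep([.6166,-.204,.19],.240)
"
```

```text
t 5.57 p [0.5525 0.1834 0.1912] F [-0.22  0.13 -3.62] T [-0.06 -0.01 -0.01] w 0.199
toolx deg 103.79 tilt z [-1.1e-03 -5.0e-04 -1.0e+00]
dp total [-1.9575 -0.1504  0.0068]
turn total [-0.0015  0.0002  0.0008]
```

Emit:
move_arm:
  claw: [0,0,0,0,0,0,0,0]
  dp:
    - [-0.05,-0.004,0]
    - [-0.09,-0.007,0]
    - [-0.13,-0.01,0]
    - [-0.14,-0.011,0]
    - [-0.14,-0.011,0]
    - [-0.14,-0.011,0]
    - [-0.14,-0.011,0]
    - [-0.14,-0.011,0]
  turn:
    - [0,0,0]
    - [0,0,0]
    - [0,0,0]
    - [0,0,0]
    - [0,0,0]
    - [0,0,0]
    - [0,0,0]
    - [0,0,0]

```text
clock: 6.23
position: [0.5838, -0.0109, 0.1917]
ee_rot: [0.618, 0.787, -0.0, -0.0]
ft_force: [1.2, -0.4, -3.0]
grip_width: 0.197
```

Emit:
move_arm:
  claw: [0,0,0,0,0,0,0,0]
  dp:
    - [-0.14,-0.011,0]
    - [-0.14,-0.011,0]
    - [-0.14,-0.011,0]
    - [-0.14,-0.011,0]
    - [-0.14,-0.011,0]
    - [-0.13,-0.01,0]
    - [-0.09,-0.007,0]
    - [-0.067,-0.003,0]
  turn:
    - [0,0,0]
    - [0,0,0]
    - [0,0,0]
    - [0,0,0]
    - [0,0,0]
    - [0,0,0]
    - [0,0,0]
    - [0,0,0]

```text
clock: 6.9
position: [0.6154, -0.2074, 0.1915]
ee_rot: [0.619, 0.786, -0.001, -0.0]
ft_force: [-0.8, 0.4, -4.1]
grip_width: 0.198
```

Emit:
move_arm:
  claw: [0,0,0,0,0,0]
  dp:
    - [0,0,0]
    - [0,0,0]
    - [0,0,0]
    - [0,0,0]
    - [0,0,0]
    - [0,0,0]
  turn:
    - [0,0,0]
    - [0,0,0]
    - [0,0,0]
    - [0,0,0]
    - [0,0,0]
    - [0,0,0]

```text
clock: 7.4
position: [0.6166, -0.2029, 0.1923]
ee_rot: [0.617, 0.787, 0.0, -0.0]
ft_force: [-0.4, 1.5, -4.1]
grip_width: 0.196
```

```bash
python3 -c "
from h import *
import cv2
rep([.6166,-.204,.15],.240)
a=cams.camera('side')[:,:,::-1];cv2.imwrite('pics/s5full.png',a)
cv2.imwrite('pics/s5.png',cv2.resize(a[120:250,280:410],None,fx=6,fy=6,interpolation=cv2.INTER_CUBIC)[:600])
a=cams.camera('top')[:,:,::-1];cv2.imwrite('pics/t5full.png',a)
cv2.imwrite('pics/t5.png',cv2.resize(a[130:230,320:420],None,fx=6,fy=6,interpolation=cv2.INTER_CUBIC))
"
```

```text
t 7.4 p [ 0.6166 -0.2029  0.1923] F [-0.43  1.51 -4.05] T [-0.03 -0.02 -0.03] w 0.196
toolx deg 103.79 tilt z [ 2.e-04  5.e-04 -1.e+00]
dp total [-0.0052 -0.0012  0.2115]
turn total [ 0.0004 -0.0005  0.0009]
```

View pics/s5.png

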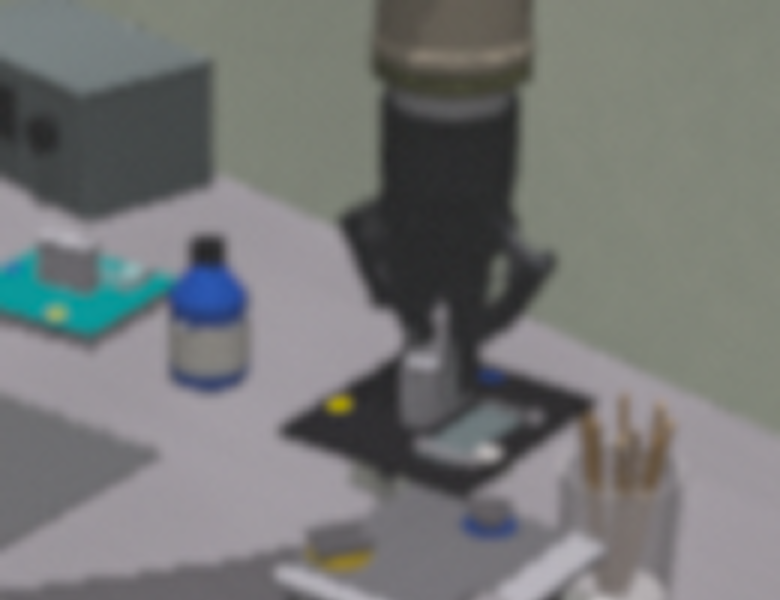

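View pics/t5.png

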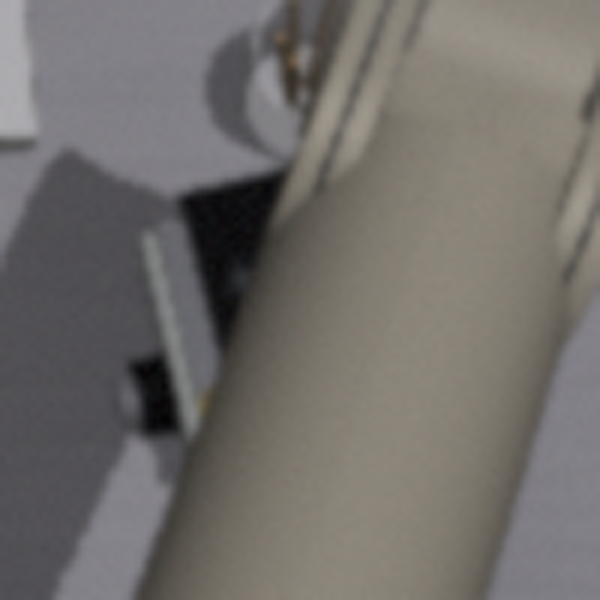

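```bash
python3 - <<'E'
from h import *
np.set_printoptions(precision=4,suppress=True)
B=[.055,0,.018];Y=[-.0275,.05,.018];W=[-.0275,-.05,.018]
sd=("side",[B,Y,W],uncrop([(490,377),(340,405),(488,452)],(280,120),6))
for z in(.163,.161,.165):
    s=fit([sd],[.6,-.2,.24],z);print("held",s.x,s.fun.reshape(-1,2).round(2).tolist())
s=fit([sd],[.6,-.2,.16,.24]);print("held free",s.x)
C=[.055,0,.010];G=[-.0275,.05,.010];F=[-.0275,-.05,0]
t2=("top",[C,G,F],uncrop([(273,170),(208,378),(428,328)],(330,145),7))
s2=("side",[C,G,F],uncrop([(608,200),(482,228),(602,279)],(240,165),5))
for z in(.076,.08,.084,.088):
  for o in([t2],[s2]):
    s=fit(o,[.62,-.2,.24],z);print(z,"carrier",s.x,s.cost.round(2))
E
```

```text
held [ 0.6189 -0.2015  0.2571] [[0.1, -0.19], [-0.22, -0.09], [0.11, 0.23]]
held [ 0.6215 -0.1986  0.2574] [[0.07, -0.17], [-0.16, -0.08], [0.09, 0.21]]
held [ 0.6162 -0.2043  0.2569] [[0.13, -0.22], [-0.27, -0.1], [0.13, 0.25]]
held free [ 0.6331 -0.1865  0.1524  0.2584]
0.076 carrier [ 0.6197 -0.2047  0.2375] 0.08
0.076 carrier [ 0.6268 -0.1957  0.2506] 0.45
0.08 carrier [ 0.6189 -0.2042  0.2375] 0.05
0.08 carrier [ 0.6221 -0.2006  0.2504] 0.44
0.084 carrier [ 0.6181 -0.2037  0.2376] 0.02
0.084 carrier [ 0.6175 -0.2055  0.2502] 0.46
0.088 carrier [ 0.6173 -0.2032  0.2376] 0.01
0.088 carrier [ 0.6128 -0.2105  0.2499] 0.49
```

Emit:
move_arm:
  claw: [0,0,0,0,0,0,0,0]
  dp:
    - [-0.005,-0.001,0.04]
    - [0,0,0.06]
    - [0,0,0.07]
    - [0,0,0.07]
    - [0,0,0.06]
    - [0,0,0.035]
    - [0,0,0]
    - [0,0,0]
  turn:
    - [0,0,0.006]
    - [0,0,0]
    - [0,0,0]
    - [0,0,0]
    - [0,0,0]
    - [0,0,0]
    - [0,0,0]
    - [0,0,0]

```text
clock: 8.17
position: [0.6163, -0.2049, 0.1249]
ee_rot: [0.619, 0.785, -0.0, -0.0]
ft_force: [-0.1, 0.4, -3.5]
grip_width: 0.197
```

Emit:
move_arm:
  claw: [0,0,0,0]
  dp:
    - [0,0,0]
    - [0,0,0]
    - [0,0,0]
    - [0,0,0]
  turn:
    - [0,0,0]
    - [0,0,0]
    - [0,0,0]
    - [0,0,0]

```text
clock: 8.5
position: [0.6167, -0.205, 0.1258]
ee_rot: [0.619, 0.785, 0.0, 0.0]
ft_force: [0.9, -0.3, -4.4]
grip_width: 0.194
```

```bash
python3 -c "
from h import *
import cv2
rep([.617,-.204,.125],.236)
a=cams.camera('side')[:,:,::-1]
cv2.imwrite('pics/s6.png',cv2.resize(a[160:250,310:410],None,fx=7,fy=6.6,interpolation=cv2.INTER_CUBIC))
rep([.617,-.204,.125],.236)
"
```

```text
t 8.5 p [ 0.6167 -0.205   0.1258] F [ 0.93 -0.27 -4.37] T [-0.02  0.07 -0.02] w 0.194
toolx deg 103.45 tilt z [ 9.e-04 -0.e+00 -1.e+00]
dp total [0.0044 0.0025 0.0038]
turn total [ 0.0011  0.0003 -0.0016]
t 8.55 p [ 0.6166 -0.205   0.1256] F [-0.86  0.61 -4.86] T [ 0.01  0.02 -0.05] w 0.196
toolx deg 103.45 tilt z [ 6.e-04  0.e+00 -1.e+00]
dp total [0.0042 0.003  0.0032]
turn total [ 0.0008  0.0002 -0.0016]
```

View pics/s6.png

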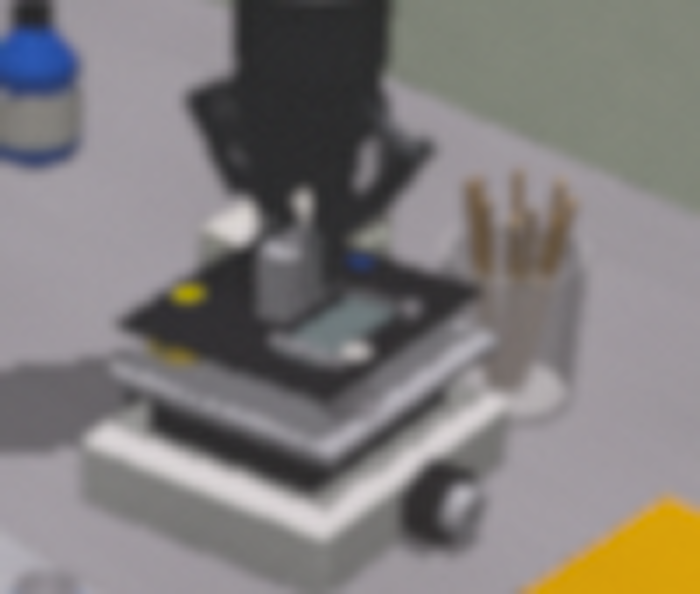

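Emit:
move_arm:
  claw: [0,0,0,0,0]
  dp:
    - [0.004,0.003,0.01]
    - [0,0,0.01]
    - [0,0,0.005]
    - [0,0,0]
    - [0,0,0]
  turn:
    - [0,0,0]
    - [0,0,0]
    - [0,0,0]
    - [0,0,0]
    - [0,0,0]

```text
clock: 8.97
position: [0.6168, -0.204, 0.1201]
ee_rot: [0.619, 0.785, -0.0, -0.0]
ft_force: [1.0, 0.1, -3.7]
grip_width: 0.197
```

Emit:
move_arm:
  claw: [0,0,0]
  dp:
    - [0,0,0.005]
    - [0,0,0.005]
    - [0,0,0]
  turn:
    - [0,0,0]
    - [0,0,0]
    - [0,0,0]

```text
clock: 9.22
position: [0.6168, -0.204, 0.118]
ee_rot: [0.619, 0.785, -0.0, -0.0]
ft_force: [0.7, -0.7, -3.7]
grip_width: 0.199
```

Emit:
move_arm:
  claw: [0,0,0]
  dp:
    - [0,0,0.005]
    - [0,0,0.003]
    - [0,0,0]
  turn:
    - [0,0,0]
    - [0,0,0]
    - [0,0,0]

```text
clock: 9.47
position: [0.617, -0.2043, 0.1168]
ee_rot: [0.62, 0.785, 0.0, 0.0]
ft_force: [0.1, -1.2, -2.5]
grip_width: 0.197
```

Emit:
move_arm:
  claw: [0,0,0]
  dp:
    - [0,0,0.004]
    - [0,0,0]
    - [0,0,0]
  turn:
    - [0,0,0]
    - [0,0,0]
    - [0,0,0]

```text
clock: 9.72
position: [0.617, -0.2043, 0.1162]
ee_rot: [0.62, 0.785, 0.0, 0.0]
ft_force: [0.4, -1.6, -0.5]
grip_width: 0.2
```

Emit:
move_arm:
  claw: [0]
  dp:
    - [0,0,0]
  turn:
    - [0,0,0]

```text
clock: 9.8
position: [0.617, -0.2043, 0.1161]
ee_rot: [0.62, 0.785, 0.0, 0.0]
ft_force: [0.6, -2.4, -0.4]
grip_width: 0.195
```

Emit:
move_arm:
  claw: [0,0]
  dp:
    - [0,0,0.004]
    - [0,0,0]
  turn:
    - [0,0,0]
    - [0,0,0]

```text
clock: 9.97
position: [0.617, -0.2044, 0.1153]
ee_rot: [0.62, 0.785, 0.0, 0.0]
ft_force: [0.1, -2.6, 0.7]
grip_width: 0.201
```

Emit:
move_arm:
  claw: [0]
  dp:
    - [0,0,0]
  turn:
    - [0,0,0]

```text
clock: 10.05
position: [0.617, -0.2043, 0.1154]
ee_rot: [0.62, 0.785, 0.0, 0.0]
ft_force: [-0.4, -1.9, 1.2]
grip_width: 0.199
```

Emit:
move_arm:
  claw: [0,0,0]
  dp:
    - [-0.005,0,0]
    - [0,0,0]
    - [0,0,0]
  turn:
    - [0,0,0]
    - [0,0,0]
    - [0,0,0]

```text
clock: 10.3
position: [0.6171, -0.2048, 0.1151]
ee_rot: [0.619, 0.785, 0.0, -0.0]
ft_force: [-0.2, -1.1, 1.2]
grip_width: 0.202
```

Emit:
move_arm:
  claw: [0]
  dp:
    - [0,0,0]
  turn:
    - [0,0,0]

```text
clock: 10.38
position: [0.6171, -0.2048, 0.115]
ee_rot: [0.619, 0.785, 0.0, -0.0]
ft_force: [-0.8, -0.9, 0.9]
grip_width: 0.197
```

```bash
python3 -c "
from h import *
rep([.617,-.204,.125],.236)"
```

```text
t 10.38 p [ 0.6171 -0.2048  0.115 ] F [-0.78 -0.89  0.93] T [-0.14 -0.08 -0.18] w 0.197
toolx deg 103.46 tilt z [-0.e+00  3.e-04 -1.e+00]
dp total [ 0.004   0.0003 -0.0498]
turn total [ 0.0001 -0.0004 -0.0014]
```

Emit:
move_arm:
  claw: [0,0,0]
  dp:
    - [-0.004,0,0.004]
    - [0,0,0]
    - [0,0,0]
  turn:
    - [0,0,0]
    - [0,0,0]
    - [0,0,0]

```text
clock: 10.63
position: [0.6173, -0.205, 0.1144]
ee_rot: [0.619, 0.785, 0.0, -0.0]
ft_force: [-2.9, 1.5, 4.9]
grip_width: 0.196
```

Emit:
move_arm:
  claw: [0]
  dp:
    - [0,0,0]
  turn:
    - [0,0,0]

```text
clock: 10.72
position: [0.6173, -0.205, 0.1144]
ee_rot: [0.619, 0.785, 0.0, -0.0]
ft_force: [-2.4, 2.7, 5.5]
grip_width: 0.202
```

```bash
python3 -c "
from h import *
rep([.617,-.204,.125],.236)"
```

```text
t 10.72 p [ 0.6173 -0.205   0.1144] F [-2.37  2.66  5.51] T [ 0.73  0.5  -0.23] w 0.202
toolx deg 103.47 tilt z [-2.e-04  1.e-03 -1.e+00]
dp total [ 0.0055 -0.0001 -0.0532]
turn total [ 0.0001 -0.0013 -0.001 ]
```

Emit:
move_arm:
  claw: [0,0,0]
  dp:
    - [0.002,-0.002,-0.002]
    - [0,0,0]
    - [0,0,0]
  turn:
    - [0,0,0]
    - [0,0,0]
    - [0,0,0]

```text
clock: 10.97
position: [0.6171, -0.2051, 0.1147]
ee_rot: [0.619, 0.785, 0.0, 0.0]
ft_force: [0.8, 3.4, 3.8]
grip_width: 0.2
```

Emit:
move_arm:
  claw: [0]
  dp:
    - [0,0,0]
  turn:
    - [0,0,0]

```text
clock: 11.05
position: [0.6171, -0.2051, 0.1147]
ee_rot: [0.619, 0.785, 0.0, 0.0]
ft_force: [0.9, 3.0, 3.0]
grip_width: 0.199
```

```bash
python3 -c "
from h import *
rep([.617,-.204,.125],.236)
import cv2
a=cams.camera('side')[:,:,::-1]
cv2.imwrite('pics/s7.png',cv2.resize(a[160:250,310:410],None,fx=7,fy=6.6,interpolation=cv2.INTER_CUBIC))
rep()
"
```

```text
t 11.05 p [ 0.6171 -0.2051  0.1147] F [0.91 2.95 2.98] T [ 0.77 -0.17 -0.18] w 0.199
toolx deg 103.47 tilt z [ 5.e-04  4.e-04 -1.e+00]
dp total [ 0.0054  0.0008 -0.0516]
turn total [ 0.0008 -0.0003 -0.001 ]
t 11.1 p [ 0.6171 -0.205   0.1147] F [0.81 2.56 3.01] T [ 0.81 -0.27 -0.17] w 0.199
toolx deg 103.47 tilt z [ 5.e-04  4.e-04 -1.e+00]
```

View pics/s7.png

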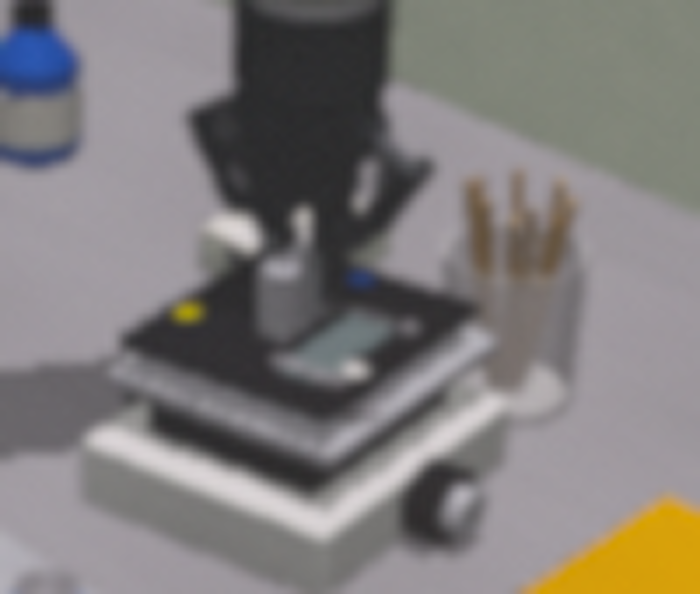

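Emit:
move_arm:
  claw: [0,0,0]
  dp:
    - [0.003,0,-0.002]
    - [0,0,0]
    - [0,0,0]
  turn:
    - [0,0,0]
    - [0,0,0]
    - [0,0,0]

```text
clock: 11.35
position: [0.6169, -0.205, 0.115]
ee_rot: [0.619, 0.785, 0.0, 0.0]
ft_force: [3.5, 1.4, 0.7]
grip_width: 0.196
```

Emit:
move_arm:
  claw: [0]
  dp:
    - [0,0,0]
  turn:
    - [0,0,0]

```text
clock: 11.43
position: [0.6169, -0.205, 0.115]
ee_rot: [0.619, 0.785, 0.0, 0.0]
ft_force: [2.7, 0.7, 0.8]
grip_width: 0.197
```

```bash
python3 -c "
from h import *
rep([.617,-.204,.125],.236)
"
```

```text
t 11.43 p [ 0.6169 -0.205   0.115 ] F [2.66 0.72 0.84] T [ 0.38 -0.79 -0.23] w 0.197
toolx deg 103.45 tilt z [ 5.e-04 -2.e-04 -1.e+00]
dp total [ 0.0046  0.0018 -0.0498]
turn total [ 0.0006  0.0003 -0.0016]
```

Emit:
move_arm:
  claw: [0,0,0]
  dp:
    - [0,0.002,0]
    - [0,0,0]
    - [0,0,0]
  turn:
    - [0,0,0]
    - [0,0,0]
    - [0,0,0]

```text
clock: 11.68
position: [0.617, -0.205, 0.115]
ee_rot: [0.62, 0.785, -0.0, 0.0]
ft_force: [2.3, 0.8, 1.0]
grip_width: 0.198
```

```bash
python3 -c "
from h import *
rep([.617,-.204,.125],.236)
"
```

```text
t 11.68 p [ 0.617 -0.205  0.115] F [2.26 0.81 0.97] T [ 0.26 -0.59 -0.23] w 0.198
toolx deg 103.44 tilt z [-1.e-04 -2.e-04 -1.e+00]
dp total [ 0.0049  0.0014 -0.05  ]
turn total [-0.0002  0.0002 -0.0019]
```

Small forces; release slowly.

Emit:
move_arm:
  claw: [0.2,0.22,0.25,0.3,0.35,0.4,0.45,0.45]
  dp:
    - [0,0.001,0]
    - [0,0,0]
    - [0,0,0]
    - [0,0,0]
    - [0,0,0]
    - [0,0,0]
    - [0,0,0]
    - [0,0,0]
  turn:
    - [0,0,0]
    - [0,0,0]
    - [0,0,0]
    - [0,0,0]
    - [0,0,0]
    - [0,0,0]
    - [0,0,0]
    - [0,0,0]
  grip_force: 20

```text
clock: 12.35
position: [0.6172, -0.2048, 0.115]
ee_rot: [0.619, 0.785, -0.0, -0.0]
ft_force: [0.4, -0.2, -0.2]
grip_width: 0.453
```

```bash
python3 -c "
from h import *
rep([.617,-.204,.18],.236)
import cv2
a=cams.camera('side')[:,:,::-1]
cv2.imwrite('pics/s8.png',cv2.resize(a[160:250,310:410],None,fx=7,fy=6.6,interpolation=cv2.INTER_CUBIC))
"
```

```text
t 12.35 p [ 0.6172 -0.2048  0.115 ] F [ 0.44 -0.17 -0.23] T [ 0.02 -0.04 -0.02] w 0.453
toolx deg 103.45 tilt z [-1.e-04  0.e+00 -1.e+00]
dp total [ 4.00e-03  1.00e-04 -3.25e-01]
turn total [-0.0001 -0.0001 -0.0016]
```

View pics/s8.png

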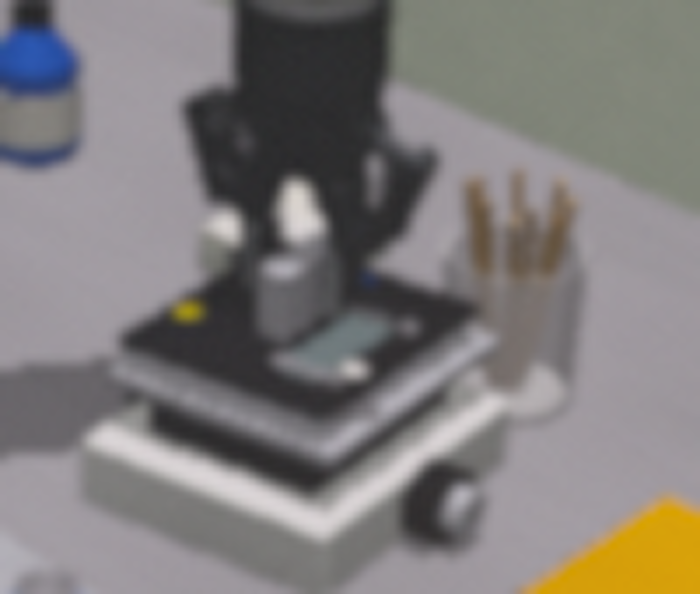

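Emit:
move_arm:
  claw: [0.45,0.45,0.45,0.45,0.45,0.45,0.45,0.45]
  dp:
    - [0,0,-0.02]
    - [0,0,-0.03]
    - [0,0,-0.06]
    - [0,0,-0.08]
    - [0,0,-0.08]
    - [0,0,-0.04]
    - [0,0,0]
    - [0,0,0]
  turn:
    - [0,0,0]
    - [0,0,0]
    - [0,0,0]
    - [0,0,0]
    - [0,0,0]
    - [0,0,0]
    - [0,0,0]
    - [0,0,0]

```text
clock: 13.07
position: [0.6174, -0.2047, 0.1775]
ee_rot: [0.619, 0.785, 0.0, 0.0]
ft_force: [-1.2, 0.1, -1.1]
grip_width: 0.445
```

Emit:
move_arm:
  claw: [0,0,0,0,0,0,0,0]
  dp:
    - [0,0,0]
    - [0,0,0]
    - [0,0,0]
    - [0,0,0]
    - [0,0,0]
    - [0,0,0]
    - [0,0,0]
    - [0,0,0]
  turn:
    - [0,0,0]
    - [0,0,0]
    - [0,0,0]
    - [0,0,0]
    - [0,0,0]
    - [0,0,0]
    - [0,0,0]
    - [0,0,0]

```text
clock: 13.73
position: [0.6172, -0.2047, 0.177]
ee_rot: [0.619, 0.785, 0.0, -0.0]
ft_force: [0.2, 0.3, 0.1]
grip_width: 0.0
```

```bash
python3 -c "
from h import *
rep([.617,-.205,.15],.236)
import cv2
a=cams.camera('side')[:,:,::-1]
cv2.imwrite('pics/s9.png',cv2.resize(a[160:250,310:410],None,fx=7,fy=6.6,interpolation=cv2.INTER_CUBIC))
"
```

```text
t 13.73 p [ 0.6172 -0.2047  0.177 ] F [0.2  0.25 0.07] T [-0.06 -0.   -0.  ] w 0.0
toolx deg 103.45 tilt z [ 0.e+00  1.e-04 -1.e+00]
dp total [-0.0011 -0.0015  0.1351]
turn total [ 0.0001 -0.0001 -0.0015]
```

View pics/s9.png

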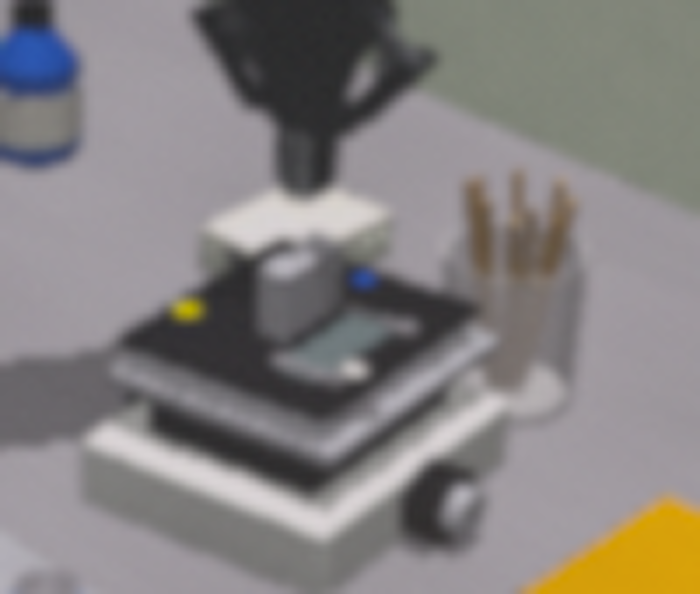

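Emit:
move_arm:
  claw: [0,0,0,0,0,0,0]
  dp:
    - [0,0,0.03]
    - [0,0,0.05]
    - [0,0,0.04]
    - [0,0,0.02]
    - [0,0,0.01]
    - [0,0,0]
    - [0,0,0]
  turn:
    - [0,0,0]
    - [0,0,0]
    - [0,0,0]
    - [0,0,0]
    - [0,0,0]
    - [0,0,0]
    - [0,0,0]

```text
clock: 14.37
position: [0.6173, -0.2048, 0.1471]
ee_rot: [0.619, 0.785, 0.0, 0.0]
ft_force: [-0.1, -0.2, -0.3]
grip_width: 0.0
```

Emit:
move_arm:
  claw: [0,0,0,0]
  dp:
    - [0,0,0.005]
    - [0,0,0.005]
    - [0,0,0]
    - [0,0,0]
  turn:
    - [0,0,0]
    - [0,0,0]
    - [0,0,0]
    - [0,0,0]

```text
clock: 14.7
position: [0.6173, -0.2047, 0.1451]
ee_rot: [0.619, 0.785, 0.0, 0.0]
ft_force: [-0.6, -0.0, 0.6]
grip_width: -0.002
```

Emit:
move_arm:
  claw: [0,0,0,0]
  dp:
    - [0,0,0.004]
    - [0,0,0]
    - [0,0,0]
    - [0,0,0]
  turn:
    - [0,0,0]
    - [0,0,0]
    - [0,0,0]
    - [0,0,0]

```text
clock: 15.03
position: [0.6172, -0.2047, 0.1442]
ee_rot: [0.619, 0.785, 0.0, -0.0]
ft_force: [0.1, 0.2, 0.8]
grip_width: 0.001
```

Emit:
move_arm:
  claw: [0,0,0,0]
  dp:
    - [0,0,0.003]
    - [0,0,0]
    - [0,0,0]
    - [0,0,0]
  turn:
    - [0,0,0]
    - [0,0,0]
    - [0,0,0]
    - [0,0,0]

```text
clock: 15.37
position: [0.6173, -0.2048, 0.1437]
ee_rot: [0.619, 0.785, 0.0, 0.0]
ft_force: [-0.4, -0.8, 1.0]
grip_width: 0.003
```

Emit:
move_arm:
  claw: [0,0,0,0]
  dp:
    - [0,0,0.003]
    - [0,0,0]
    - [0,0,0]
    - [0,0,0]
  turn:
    - [0,0,0]
    - [0,0,0]
    - [0,0,0]
    - [0,0,0]

```text
clock: 15.7
position: [0.6173, -0.2048, 0.1432]
ee_rot: [0.619, 0.785, 0.0, 0.0]
ft_force: [-1.2, 0.4, 3.1]
grip_width: 0.0
```

Emit:
move_arm:
  claw: [0,0,0,0]
  dp:
    - [0,0,0.003]
    - [0,0,0]
    - [0,0,0]
    - [0,0,0]
  turn:
    - [0,0,0]
    - [0,0,0]
    - [0,0,0]
    - [0,0,0]

```text
clock: 16.03
position: [0.6174, -0.2048, 0.1428]
ee_rot: [0.619, 0.785, 0.0, 0.0]
ft_force: [-0.3, 0.1, 5.0]
grip_width: 0.006
```

Emit:
move_arm:
  claw: [0,0,0,0]
  dp:
    - [0,0,0.003]
    - [0,0,0.002]
    - [0,0,0]
    - [0,0,0]
  turn:
    - [0,0,0]
    - [0,0,0]
    - [0,0,0]
    - [0,0,0]

```text
clock: 16.37
position: [0.6175, -0.2049, 0.1423]
ee_rot: [0.619, 0.785, 0.0, 0.0]
ft_force: [-1.9, 1.8, 8.4]
grip_width: -0.005
```

```bash
python3 -c "
from h import *
rep([.617,-.205,.15],.236)
"
```

```text
t 16.37 p [ 0.6175 -0.2049  0.1423] F [-1.92  1.82  8.38] T [ 0.13  0.49 -0.02] w -0.005
toolx deg 103.45 tilt z [ 9.e-04  0.e+00 -1.e+00]
dp total [-0.0001 -0.0024 -0.0387]
turn total [ 0.0011  0.0002 -0.0016]
```

Emit:
move_arm:
  claw: [0,0,0,0]
  dp:
    - [0,0,0.002]
    - [0,0,0]
    - [0,0,0]
    - [0,0,0]
  turn:
    - [0,0,0]
    - [0,0,0]
    - [0,0,0]
    - [0,0,0]

```text
clock: 16.7
position: [0.6175, -0.2049, 0.142]
ee_rot: [0.619, 0.785, 0.0, 0.0]
ft_force: [-2.4, 1.8, 9.5]
grip_width: -0.001
```

Emit:
move_arm:
  claw: [0,0,0,0,0,0]
  dp:
    - [0,0,0]
    - [0,0,0]
    - [0,0,0]
    - [0,0,0]
    - [0,0,0]
    - [0,0,0]
  turn:
    - [0,0,0]
    - [0,0,0]
    - [0,0,0]
    - [0,0,0]
    - [0,0,0]
    - [0,0,0]

```text
clock: 17.2
position: [0.6175, -0.2049, 0.142]
ee_rot: [0.619, 0.785, 0.0, 0.0]
ft_force: [-2.4, 0.6, 9.2]
grip_width: -0.002
```

```bash
python3 -c "
from h import *
rep([.617,-.205,.15],.236)
import cv2
a=cams.camera('side')[:,:,::-1]
cv2.imwrite('pics/s10.png',cv2.resize(a[160:250,310:410],None,fx=7,fy=6.6,interpolation=cv2.INTER_CUBIC))
"
```

```text
t 17.2 p [ 0.6175 -0.2049  0.142 ] F [-2.4   0.57  9.18] T [0.19 0.56 0.03] w -0.002
toolx deg 103.45 tilt z [ 0.001 -0.    -1.   ]
dp total [-0.     -0.0023 -0.04  ]
turn total [ 0.0012  0.0003 -0.0017]
```

View pics/s10.png

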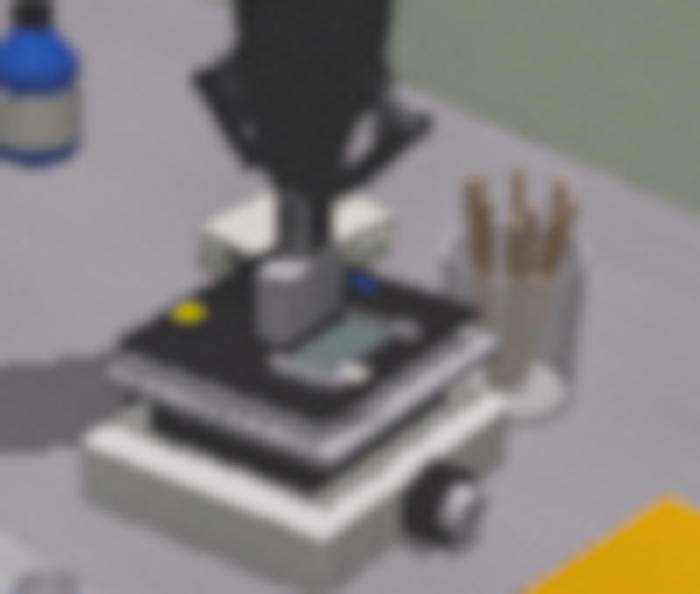

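Emit:
move_arm:
  claw: [0,0,0,0,0,0]
  dp:
    - [0,0,0.001]
    - [0,0,0]
    - [0,0,0]
    - [0,0,0]
    - [0,0,0]
    - [0,0,0]
  turn:
    - [0,0,0]
    - [0,0,0]
    - [0,0,0]
    - [0,0,0]
    - [0,0,0]
    - [0,0,0]

```text
clock: 17.75
position: [0.6175, -0.2049, 0.1419]
ee_rot: [0.619, 0.785, 0.0, 0.0]
ft_force: [-2.7, 0.8, 10.0]
grip_width: 0.001
```

Emit:
move_arm:
  claw: [0,0,0,0,0,0,0,0]
  dp:
    - [0,0,-0.005]
    - [0,0,-0.005]
    - [0,0,-0.01]
    - [0,0,-0.04]
    - [0,0,-0.1]
    - [0,0,-0.15]
    - [0,0,-0.15]
    - [0,0,-0.1]
  turn:
    - [0,0,0]
    - [0,0,0]
    - [0,0,0]
    - [0,0,0]
    - [0,0,0]
    - [0,0,0]
    - [0,0,0]
    - [0,0,0]

```text
clock: 18.42
position: [0.6176, -0.205, 0.2561]
ee_rot: [0.619, 0.785, 0.001, 0.001]
ft_force: [0.9, -0.7, 0.5]
grip_width: -0.001
```

Emit:
move_arm:
  claw: [0,0,0,0,0,0,0,0]
  dp:
    - [0.1,0,-0.05]
    - [0.15,0,0]
    - [0.15,0,0]
    - [0.15,0,0]
    - [0.15,0,0]
    - [0.15,0,0]
    - [0.15,0,0]
    - [0.1,0,0]
  turn:
    - [0,0,0]
    - [0,0,0]
    - [0,0,0]
    - [0,0,0]
    - [0,0,0]
    - [0,0,0]
    - [0,0,0]
    - [0,0,0]

```text
clock: 19.08
position: [0.5652, 0.0125, 0.2632]
ee_rot: [0.618, 0.786, 0.0, -0.0]
ft_force: [1.0, -0.1, 0.8]
grip_width: 0.0
```

```bash
python3 -c "
from h import *
rep()
import cv2
a=cams.camera('side')[:,:,::-1];cv2.imwrite('pics/s11f.png',a)
cv2.imwrite('pics/s11.png',cv2.resize(a[160:250,310:410],None,fx=7,fy=6.6,interpolation=cv2.INTER_CUBIC))
a=cams.camera('top')[:,:,::-1];cv2.imwrite('pics/t11f.png',a)
cv2.imwrite('pics/t11.png',cv2.resize(a[145:230,330:415],None,fx=7,fy=7,interpolation=cv2.INTER_CUBIC))
"
```

```text
t 19.08 p [0.5652 0.0125 0.2632] F [ 0.99 -0.09  0.77] T [ 0.05 -0.03  0.01] w 0.0
toolx deg 103.6 tilt z [-1.e-04  1.e-03 -1.e+00]
```

View pics/s11.png

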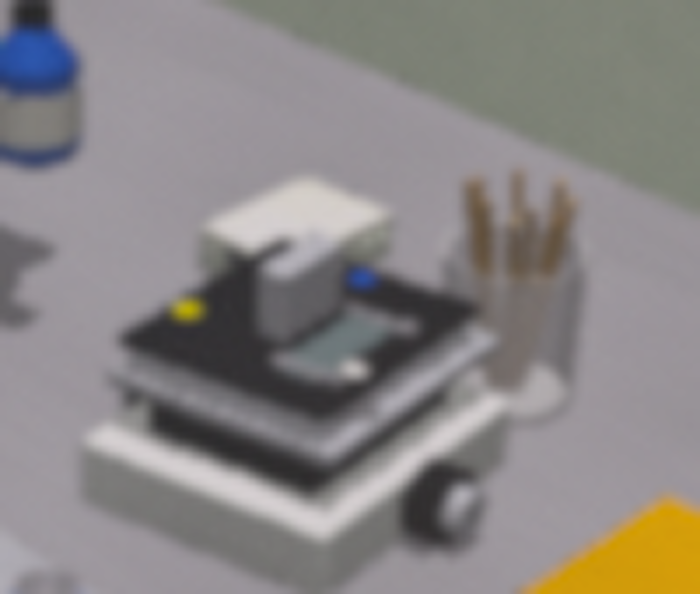

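View pics/t11.png

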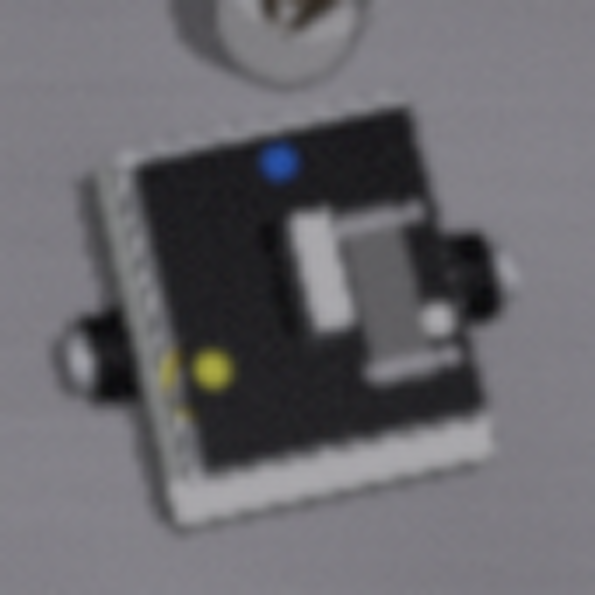

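```bash
python3 - <<'E'
import cv2,numpy as np
I={k:cv2.imread(f"pics/{k}.png").astype(np.float32) for k in("s7","s9","s10","s11")}
def cen(im,c,kind):
    x,y=c;r=26;p=im[y-r:y+r,x-r:x+r];b,g,rr=p[...,0],p[...,1],p[...,2]
    w={"y":np.minimum(g,rr)-b,"b":b-np.maximum(rr,g)*1.0,"w":p.min(2)}[kind]
    w=np.clip(w-.5*w.max(),0,None);Y,X=np.mgrid[y-r:y+r,x-r:x+r]
    return np.array([(w*X).sum(),(w*Y).sum()])/w.sum()
for k,im in I.items():
    print(k,[cen(im,c,t).round(2).tolist() for c,t in(((187,311),"y"),((362,279),"b"),((355,370),"w"))])
# jar/base reference and plate front corner shift by phase correlation
g=lambda im:cv2.cvtColor(im.astype(np.uint8),cv2.COLOR_BGR2GRAY).astype(np.float32)
def sh(a,b,x0,x1,y0,y1):
    A,B=g(I[a])[y0:y1,x0:x1],g(I[b])[y0:y1,x0:x1];h=cv2.createHanningWindow(A.shape[::-1],cv2.CV_32F)
    return np.round(cv2.phaseCorrelate(A,B,h)[0],2)
for a,b in(("s7","s9"),("s7","s11"),("s9","s11")):
    print(a,b,"leftcorner",sh(a,b,105,205,300,380),"white/slide",sh(a,b,270,430,310,390),"rightcorner",sh(a,b,420,500,280,350),"front",sh(a,b,260,400,380,440),"base",sh(a,b,230,420,480,590))
E
```

```text
s7 [[187.35, 312.02], [360.73, 278.76], [348.28, 366.18]]
s9 [[187.7, 309.37], [363.44, 278.87], [348.36, 365.79]]
s10 [[188.31, 311.95], [362.78, 282.36], [347.07, 367.28]]
s11 [[187.56, 309.47], [361.76, 278.2], [348.39, 365.89]]
s7 s9 leftcorner [-0.07  0.04] white/slide [-0.07 -0.15] rightcorner [-0.13 -0.06] front [ 0.19 -0.34] base [-0.06  0.04]
s7 s11 leftcorner [-0.05  0.25] white/slide [-0.38 -0.12] rightcorner [-0.03  0.24] front [-0.02  0.07] base [-0.08  0.01]
s9 s11 leftcorner [0.05 0.18] white/slide [ 0.02 -0.18] rightcorner [-0.08 -0.04] front [-0.06  0.06] base [0.01 0.08]
```

```bash
cat > t.py <<'E'
from h import *
import cv2
np.set_printoptions(precision=4,suppress=True)
def dots(im,guess,r=5):
    im=cv2.resize(im.astype(np.float32),None,fx=8,fy=8,interpolation=cv2.INTER_CUBIC);out=[]
    for (u,v),k in zip(guess,"byw"):
        cx,cy=int((u+.5)*8),int((v+.5)*8)
        for it in range(4):
            R_=8*r//2+4;x0,y0=cx-R_,cy-R_
            p=im[y0:cy+R_,x0:cx+R_];b,g,rr=p[...,0],p[...,1],p[...,2]
            w={"y":np.minimum(g,rr)-b,"b":b-np.maximum(g,rr),"w":p.min(2)}[k]
            t=.55 if k!="w" else .6
            if k=="w": w=w-np.median(w)*0
            m=((w>t*w.max())*255).astype(np.uint8)
            n,l,s,c=cv2.connectedComponentsWithStats(m)
            j=1+np.argmax(s[1:,4]);sel=(l==j);Y,X=np.nonzero(sel);ww=w[sel]-t*w.max()
            fx,fy=x0+(X*ww).sum()/ww.sum(),y0+(Y*ww).sum()/ww.sum()
            cx,cy=int(round(fx)),int(round(fy))
        out.append(((fx+.5)/8-.5,(fy+.5)/8-.5))
    return np.array(out)
L=np.array([[.055,0,.018],[-.0275,.05,.018],[-.0275,-.05,.018]])
def fit6(obs,p0):
    def f(p):
        P=L@R.from_rotvec(p[3:]).as_matrix().T+p[:3]
        return np.concatenate([(proj(n,P)-uv).ravel() for n,uv in obs])
    s=least_squares(f,p0,x_scale=[.01]*3+[.1]*3);P=R.from_rotvec(s.x[3:]).as_matrix()
    return s.x,P[:,2],s.fun
E
python3 - <<'E'
from t import *
N=8
T=np.mean([cams.camera("top")[:,:,::-1].astype(float) for _ in range(N)],0)
S=np.mean([cams.camera("side")[:,:,::-1].astype(float) for _ in range(N)],0)
np.savez("avg1.npz",T=T,S=S)
t0=cv2.imread("pics/top0.png");s0=cv2.imread("pics/side0.png")
u=lambda a,o,f:uncrop(a,o,f)
A=[dots(t0,u([(243,168),(194,372),(402,300)],(210,170),7)),dots(s0,u([(227,118),(120,142),(215,172)],(240,165),5))]
gs=np.array([(362,278),(187,310),(355,370)],float);gs=np.c_[gs[:,0]/7+310,gs[:,1]/6.6+160]
B=[dots(T,u([(280,163),(213,370),(438,320)],(330,145),7)),dots(S,gs)]
print("mat",A);print("now",B)
for nm,D,p in(("mat",A,[.555,.184,.004,0,0,.336]),("now",B,[.619,-.204,.086,0,0,.236])):
    x,z,r=fit6([("top",D[0]),("side",D[1])],p);print(nm,x,"z axis",z,"res",r.round(2))
    for n,d in(("top",D[0]),("side",D[1])):
        q=[p[0],p[1],p[5]];s=fit([(n,L,d)],q,p[2]);print("  level fit",n,s.x,s.fun.round(2))
E
```

```text
mat [array([[244.2632, 193.7391],
       [237.2083, 222.8171],
       [266.7855, 212.6084]]), array([[284.8824, 188.1702],
       [263.5687, 193.1258],
       [281.7851, 198.4177]])]
now [array([[369.4471, 167.7419],
       [359.8338, 197.3297],
       [391.9022, 190.2741]]), array([[361.2447, 201.7352],
       [336.3672, 206.471 ],
       [359.4411, 215.2791]])]
mat [ 0.5543  0.1848  0.0063 -0.0474 -0.0048  0.3247] z axis [-0.0124  0.0458  0.9989] res [ 0.11  0.05 -0.23  0.1  -0.14  0.24  0.12 -0.07 -0.12  0.09  0.61 -0.06]
  level fit top [0.5548 0.1857 0.3381] [ 0.    0.01 -0.11  0.03  0.11 -0.04]
  level fit side [0.5558 0.19   0.3134] [ 0.01 -0.06 -0.3  -0.48  0.28  0.48]
now [ 0.6185 -0.2044  0.0874 -0.0142 -0.001   0.2148] z axis [-0.0025  0.014   0.9999] res [ 0.03  0.08 -0.27  0.09  0.    0.13  0.15 -0.02 -0.15 -0.05  0.42 -0.01]
  level fit top [ 0.6191 -0.2046  0.2207] [ 0.02  0.03 -0.08  0.02  0.05 -0.04]
  level fit side [ 0.6197 -0.2021  0.2098] [ 0.06  0.02 -0.24 -0.25  0.18  0.18]
```

```bash
python3 -c "
from h import *
rep([.581,-.163,.263],.236)
rep([.581,-.163,.115],.236)
"
```

```text
t 19.98 p [0.5661 0.0092 0.2629] F [0.12 0.32 0.9 ] T [0.01 0.02 0.04] w -0.003
toolx deg 103.45 tilt z [ 0.e+00  1.e-04 -1.e+00]
dp total [-8.548e-01 -1.276e-01 -8.000e-04]
turn total [ 0.     -0.0001 -0.0016]
t 19.98 p [0.5661 0.0092 0.2629] F [0.12 0.32 0.9 ] T [0.01 0.02 0.04] w -0.003
toolx deg 103.45 tilt z [ 0.e+00  1.e-04 -1.e+00]
dp total [-0.8549 -0.1277  0.7392]
turn total [ 0.     -0.0001 -0.0016]
```

Emit:
move_arm:
  claw: [0,0,0,0,0,0,0,0]
  dp:
    - [-0.1,-0.015,0.03]
    - [-0.15,-0.022,0.08]
    - [-0.15,-0.022,0.08]
    - [-0.15,-0.022,0.08]
    - [-0.15,-0.022,0.08]
    - [-0.1,-0.016,0.06]
    - [-0.054,-0.008,0.03]
    - [0,0,0]
  turn:
    - [0,0,0]
    - [0,0,0]
    - [0,0,0]
    - [0,0,0]
    - [0,0,0]
    - [0,0,0]
    - [0,0,0]
    - [0,0,0]

```text
clock: 20.65
position: [0.58, -0.1653, 0.1735]
ee_rot: [0.621, 0.784, -0.001, -0.001]
ft_force: [-0.3, 0.0, -0.3]
grip_width: -0.002
```

Emit:
move_arm:
  claw: [0,0,0,0,0,0,0]
  dp:
    - [0,0,0.05]
    - [0,0,0.08]
    - [0,0,0.08]
    - [0,0,0.06]
    - [0,0,0.02]
    - [0,0,0]
    - [0,0,0]
  turn:
    - [0,0,0]
    - [0,0,0]
    - [0,0,0]
    - [0,0,0]
    - [0,0,0]
    - [0,0,0]
    - [0,0,0]

```text
clock: 21.23
position: [0.5816, -0.1621, 0.1175]
ee_rot: [0.619, 0.785, 0.0, 0.0]
ft_force: [-0.1, -0.8, 0.3]
grip_width: -0.003
```

```bash
python3 -c "
from h import *
rep([.581,-.163,.106],.236)
import cv2
a=cams.camera('side')[:,:,::-1]
cv2.imwrite('pics/s12.png',cv2.resize(a[160:250,310:410],None,fx=7,fy=6.6,interpolation=cv2.INTER_CUBIC))
"
```

```text
t 21.23 p [ 0.5816 -0.1621  0.1175] F [-0.06 -0.8   0.28] T [0.01 0.02 0.  ] w -0.003
toolx deg 103.5 tilt z [ 7.e-04  2.e-04 -1.e+00]
dp total [-0.0037 -0.0038  0.0573]
turn total [ 0.001  -0.     -0.0004]
```

View pics/s12.png

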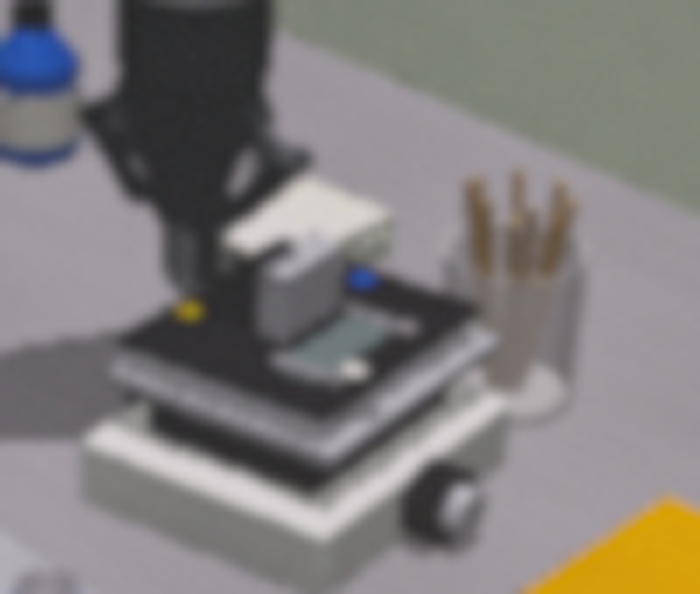

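Emit:
move_arm:
  claw: [0,0,0,0,0]
  dp:
    - [-0.003,-0.003,0.025]
    - [0,0,0.02]
    - [0,0,0.01]
    - [0,0,0]
    - [0,0,0]
  turn:
    - [0,0,0]
    - [0,0,0]
    - [0,0,0]
    - [0,0,0]
    - [0,0,0]

```text
clock: 21.7
position: [0.5805, -0.1635, 0.1057]
ee_rot: [0.619, 0.785, -0.0, -0.0]
ft_force: [0.5, -0.4, -0.2]
grip_width: 0.0
```

Emit:
move_arm:
  claw: [0,0,0]
  dp:
    - [0,0,0.005]
    - [0,0,0]
    - [0,0,0]
  turn:
    - [0,0,0]
    - [0,0,0]
    - [0,0,0]

```text
clock: 21.95
position: [0.5807, -0.1635, 0.1049]
ee_rot: [0.619, 0.785, 0.0, 0.0]
ft_force: [0.5, -0.8, -0.4]
grip_width: -0.004
```

Emit:
move_arm:
  claw: [0,0,0]
  dp:
    - [0,0,0.004]
    - [0,0,0]
    - [0,0,0]
  turn:
    - [0,0,0]
    - [0,0,0]
    - [0,0,0]

```text
clock: 22.2
position: [0.5806, -0.1635, 0.104]
ee_rot: [0.619, 0.785, 0.0, -0.0]
ft_force: [0.4, 0.6, -0.3]
grip_width: 0.0
```

Emit:
move_arm:
  claw: [0,0,0]
  dp:
    - [0,0,0.003]
    - [0,0,0]
    - [0,0,0]
  turn:
    - [0,0,0]
    - [0,0,0]
    - [0,0,0]

```text
clock: 22.45
position: [0.5807, -0.1635, 0.1035]
ee_rot: [0.619, 0.785, 0.0, 0.0]
ft_force: [-0.1, -0.4, 0.8]
grip_width: -0.002
```

Emit:
move_arm:
  claw: [0,0,0]
  dp:
    - [0,0,0.002]
    - [0,0,0]
    - [0,0,0]
  turn:
    - [0,0,0]
    - [0,0,0]
    - [0,0,0]

```text
clock: 22.7
position: [0.5807, -0.1635, 0.1032]
ee_rot: [0.619, 0.785, 0.0, 0.0]
ft_force: [-0.9, 0.6, 3.1]
grip_width: 0.001
```

Emit:
move_arm:
  claw: [0,0,0]
  dp:
    - [0,0,0.002]
    - [0,0,0]
    - [0,0,0]
  turn:
    - [0,0,0]
    - [0,0,0]
    - [0,0,0]

```text
clock: 22.95
position: [0.5807, -0.1635, 0.1028]
ee_rot: [0.619, 0.785, 0.0, 0.0]
ft_force: [-1.0, 0.7, 4.1]
grip_width: -0.003
```

Emit:
move_arm:
  claw: [0,0,0,0,0,0,0,0]
  dp:
    - [0,0,-0.01]
    - [0,0,-0.05]
    - [0,0,-0.12]
    - [0,0,-0.13]
    - [-0.048,0.084,0]
    - [-0.08,0.13,0]
    - [-0.08,0.13,0]
    - [-0.04,0.07,0]
  turn:
    - [0,0,0]
    - [0,0,0]
    - [0,0,0]
    - [0,0,0]
    - [0,0,0]
    - [0,0,0]
    - [0,0,0]
    - [0,0,0]

```text
clock: 23.62
position: [0.6748, -0.1929, 0.165]
ee_rot: [0.619, 0.785, 0.0, 0.0]
ft_force: [-0.3, 0.4, 0.1]
grip_width: 0.002
```

Emit:
move_arm:
  claw: [0,0,0,0,0,0,0,0]
  dp:
    - [0,0,0]
    - [0,0,0]
    - [0,0,0.06]
    - [0,0,0.09]
    - [0,0,0.08]
    - [0,0,0.05]
    - [0,0,0]
    - [0,0,0]
  turn:
    - [0,0,0]
    - [0,0,0]
    - [0,0,0]
    - [0,0,0]
    - [0,0,0]
    - [0,0,0]
    - [0,0,0]
    - [0,0,0]

```text
clock: 24.28
position: [0.6721, -0.1923, 0.1085]
ee_rot: [0.619, 0.785, -0.0, -0.0]
ft_force: [0.1, 0.2, 0.0]
grip_width: -0.001
```

```bash
python3 -c "
from h import *
rep([.6726,-.1925,.1055],.236)
"
```

```text
t 24.28 p [ 0.6721 -0.1923  0.1085] F [0.14 0.23 0.01] T [-0.03  0.    0.06] w -0.001
toolx deg 103.45 tilt z [-8.e-04  3.e-04 -1.e+00]
dp total [-0.0017  0.0019  0.015 ]
turn total [-0.0009 -0.0007 -0.0016]
```

Emit:
move_arm:
  claw: [0,0,0,0]
  dp:
    - [0,0,0.012]
    - [0,0,0.006]
    - [0,0,0]
    - [0,0,0]
  turn:
    - [0,0,0]
    - [0,0,0]
    - [0,0,0]
    - [0,0,0]

```text
clock: 24.62
position: [0.6729, -0.1926, 0.1055]
ee_rot: [0.619, 0.785, 0.0, 0.0]
ft_force: [-0.1, -0.4, 0.2]
grip_width: -0.003
```

Emit:
move_arm:
  claw: [0,0,0]
  dp:
    - [0,0,0.003]
    - [0,0,0]
    - [0,0,0]
  turn:
    - [0,0,0]
    - [0,0,0]
    - [0,0,0]

```text
clock: 24.87
position: [0.6727, -0.1925, 0.1045]
ee_rot: [0.619, 0.785, 0.0, 0.0]
ft_force: [-0.2, 1.9, -0.2]
grip_width: -0.003
```

Emit:
move_arm:
  claw: [0,0,0]
  dp:
    - [0,0,0.002]
    - [0,0,0]
    - [0,0,0]
  turn:
    - [0,0,0]
    - [0,0,0]
    - [0,0,0]

```text
clock: 25.12
position: [0.6727, -0.1925, 0.104]
ee_rot: [0.619, 0.785, 0.0, -0.0]
ft_force: [0.0, 0.2, -0.4]
grip_width: 0.003
```

Emit:
move_arm:
  claw: [0,0,0]
  dp:
    - [0,0,0.002]
    - [0,0,0]
    - [0,0,0]
  turn:
    - [0,0,0]
    - [0,0,0]
    - [0,0,0]

```text
clock: 25.37
position: [0.6728, -0.1925, 0.1037]
ee_rot: [0.619, 0.785, 0.0, 0.0]
ft_force: [0.4, 0.1, 0.6]
grip_width: -0.001
```

Emit:
move_arm:
  claw: [0,0,0]
  dp:
    - [0,0,0.002]
    - [0,0,0]
    - [0,0,0]
  turn:
    - [0,0,0]
    - [0,0,0]
    - [0,0,0]

```text
clock: 25.62
position: [0.6728, -0.1925, 0.1034]
ee_rot: [0.619, 0.785, 0.0, 0.0]
ft_force: [-0.4, 0.9, 1.8]
grip_width: -0.001
```

Emit:
move_arm:
  claw: [0,0,0]
  dp:
    - [0,0,0.002]
    - [0,0,0]
    - [0,0,0]
  turn:
    - [0,0,0]
    - [0,0,0]
    - [0,0,0]

```text
clock: 25.87
position: [0.6728, -0.1925, 0.103]
ee_rot: [0.619, 0.785, 0.0, 0.0]
ft_force: [-0.6, 0.2, 3.9]
grip_width: -0.002
```

Emit:
move_arm:
  claw: [0,0,0,0,0,0,0,0]
  dp:
    - [0,0,-0.01]
    - [0,0,-0.05]
    - [0,0,-0.12]
    - [0,0,-0.12]
    - [0,-0.085,0]
    - [0,-0.12,0]
    - [0,-0.08,0]
    - [0,0,0]
  turn:
    - [0,0,0]
    - [0,0,0]
    - [0,0,0]
    - [0,0,0]
    - [0,0,0]
    - [0,0,0]
    - [0,0,0]
    - [0,0,0]

```text
clock: 26.53
position: [0.6146, -0.2079, 0.164]
ee_rot: [0.621, 0.784, -0.0, -0.0]
ft_force: [-0.3, 0.2, 0.6]
grip_width: 0.001
```

Emit:
move_arm:
  claw: [0,0,0,0,0,0,0]
  dp:
    - [0,0,0.03]
    - [0,0,0.03]
    - [0,0,0.015]
    - [0,0,0.005]
    - [0,0,0]
    - [0,0,0]
    - [0,0,0]
  turn:
    - [0,0,0]
    - [0,0,0]
    - [0,0,0]
    - [0,0,0]
    - [0,0,0]
    - [0,0,0]
    - [0,0,0]

```text
clock: 27.12
position: [0.6175, -0.2057, 0.1469]
ee_rot: [0.619, 0.785, -0.0, 0.0]
ft_force: [0.4, 0.3, -0.4]
grip_width: -0.001
```

Emit:
move_arm:
  claw: [0,0,0,0,0,0,0,0]
  dp:
    - [0.003,0,0.008]
    - [0,0,0.005]
    - [0,0,0.003]
    - [0,0,0.003]
    - [0,0,0.003]
    - [0,0,0.002]
    - [0,0,0]
    - [0,0,0]
  turn:
    - [0,0,0]
    - [0,0,0]
    - [0,0,0]
    - [0,0,0]
    - [0,0,0]
    - [0,0,0]
    - [0,0,0]
    - [0,0,0]

```text
clock: 27.78
position: [0.6173, -0.2052, 0.1427]
ee_rot: [0.619, 0.785, 0.0, 0.0]
ft_force: [-2.2, 0.9, 5.5]
grip_width: 0.003
```

Emit:
move_arm:
  claw: [0,0,0,0]
  dp:
    - [0,0,0.002]
    - [0,0,0]
    - [0,0,0]
    - [0,0,0]
  turn:
    - [0,0,0]
    - [0,0,0]
    - [0,0,0]
    - [0,0,0]

```text
clock: 28.12
position: [0.6173, -0.2052, 0.1424]
ee_rot: [0.619, 0.785, 0.0, 0.0]
ft_force: [-1.5, 0.7, 7.0]
grip_width: -0.002
```

Emit:
move_arm:
  claw: [0,0,0,0]
  dp:
    - [0,0,0.003]
    - [0,0,0.001]
    - [0,0,0]
    - [0,0,0]
  turn:
    - [0,0,0]
    - [0,0,0]
    - [0,0,0]
    - [0,0,0]

```text
clock: 28.45
position: [0.6174, -0.2053, 0.142]
ee_rot: [0.619, 0.785, 0.0, 0.0]
ft_force: [-3.6, 1.8, 9.4]
grip_width: -0.0
```

Emit:
move_arm:
  claw: [0,0,0,0,0,0,0,0]
  dp:
    - [0,0,0]
    - [0,0,0]
    - [0,0,0]
    - [0,0,0]
    - [0,0,0]
    - [0,0,0]
    - [0,0,0]
    - [0,0,0]
  turn:
    - [0,0,0]
    - [0,0,0]
    - [0,0,0]
    - [0,0,0]
    - [0,0,0]
    - [0,0,0]
    - [0,0,0]
    - [0,0,0]

```text
clock: 29.12
position: [0.6174, -0.2052, 0.142]
ee_rot: [0.619, 0.785, 0.0, 0.0]
ft_force: [-3.1, 1.6, 9.3]
grip_width: -0.0
```

Emit:
move_arm:
  claw: [0,0,0,0]
  dp:
    - [0,0,0]
    - [0,0,0]
    - [0,0,0]
    - [0,0,0]
  turn:
    - [0,0,0]
    - [0,0,0]
    - [0,0,0]
    - [0,0,0]

```text
clock: 29.45
position: [0.6174, -0.2052, 0.142]
ee_rot: [0.619, 0.785, 0.0, 0.0]
ft_force: [-3.2, 1.4, 8.5]
grip_width: 0.001
```

Emit:
move_arm:
  claw: [0,0,0,0,0,0,0,0]
  dp:
    - [0,0,-0.005]
    - [0,0,-0.005]
    - [0,0,-0.01]
    - [0,0,-0.04]
    - [0,0,-0.1]
    - [0,0,-0.15]
    - [0,0,-0.15]
    - [0,0,-0.1]
  turn:
    - [0,0,0]
    - [0,0,0]
    - [0,0,0]
    - [0,0,0]
    - [0,0,0]
    - [0,0,0]
    - [0,0,0]
    - [0,0,0]

```text
clock: 30.12
position: [0.6176, -0.2056, 0.2563]
ee_rot: [0.62, 0.785, 0.001, 0.001]
ft_force: [0.7, -0.4, 0.1]
grip_width: 0.004
```

Emit:
move_arm:
  claw: [0,0,0,0,0,0,0,0]
  dp:
    - [0.1,0,0]
    - [0.15,0,0]
    - [0.15,0,0]
    - [0.15,0,0]
    - [0.15,0,0]
    - [0.15,0,0]
    - [0.1,0,0]
    - [0,0,0]
  turn:
    - [0,0,0]
    - [0,0,0]
    - [0,0,0]
    - [0,0,0]
    - [0,0,0]
    - [0,0,0]
    - [0,0,0]
    - [0,0,0]

```text
clock: 30.78
position: [0.5724, -0.0149, 0.2533]
ee_rot: [0.617, 0.787, 0.001, -0.001]
ft_force: [0.7, 0.7, 0.4]
grip_width: -0.003
```

```bash
python3 - <<'E'
from t import *
rep()
T=cams.camera("top")[:,:,::-1];S=cams.camera("side")[:,:,::-1]
cv2.imwrite("pics/fin_t.png",T);cv2.imwrite("pics/fin_s.png",S)
a=np.load("avg1.npz")
print(dots(T,uncrop([(280,163),(213,370),(438,320)],(330,145),7))-dots(a["T"],uncrop([(280,163),(213,370),(438,320)],(330,145),7)))
E
```

```text
t 30.78 p [ 0.5724 -0.0149  0.2533] F [0.74 0.68 0.37] T [-0.03  0.    0.02] w -0.003
toolx deg 103.83 tilt z [ 0.0001  0.0023 -1.    ]
[[ 0.0063 -0.0139]
 [ 0.0039  0.004 ]
 [ 0.0083 -0.0051]]
```

View pics/fin_s.png

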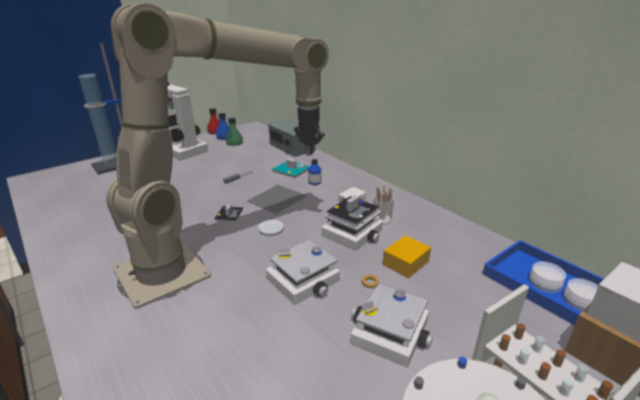

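```bash
python3 -c "
from h import *
rep();print(manip.hand_in())"
```

```text
t 30.88 p [ 0.573  -0.0199  0.2533] F [ 0.55 -0.47 -0.66] T [0.04 0.01 0.02] w -0.002
toolx deg 103.54 tilt z [ 5.e-04  1.e-04 -1.e+00]
the job is handed in; nothing more can be done
None
```

I lifted the larger black stage top off the mat by its grip bar and set it on the leftmost stand. I felt for the seats with small lateral corrections and let go. I then pressed down on the middle of the bar and withdrew the arm. The job was handed in at about 31 s; no verdict was reported.

**Pressing:** I pressed twice, each time with about 9–10 N for about 1 s. With the stage top's weight of about 4 N, that puts roughly 13–14 N on the stand. The highest load I saw on the stand was about 14 N. While pressing there was also a sideways force of about 3–4 N.

**Level by touch:** I touched the plate above the blue and yellow feet and the top of the bar, about 4 N on each foot. The plate heights came out at 103.7, 103.6 and 103.8 mm, which is level to about 0.003 rad. I could not touch the white foot because the slide and its clip are in the way.

**Still and free:** between the first press and the end, the dots in the top view moved less than 0.02 pixels. The arm is clear, and no bystander appears moved in the last picture.

**Checks that disagreed:**
- **Tilt from pictures:** this was inconclusive, because the white dot merges with the slide. It read 0.014 rad, but the same method read 0.046 rad when the stage top stood on the mat, so I relied on touch.
- **Seat height:** the pictures alone suggested 79–90 mm; by touch it was about 86 mm.
- **Yaw:** the pictures gave 0.22 rad for the stage top. For the stand they gave 0.24 rad from the seats but about 0.22 rad from the base edge. The worst gap, 0.017 rad, is within the 0.03 rad limit.

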